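Clear the culture bench: lay the carton down, pack the jars, drop the flasks

ROBOT

A 6-joint arm with a two-finger parallel gripper is mounted at the origin on the work surface. World frame = base frame: x ahead of the robot, y to its left, z up, the work surface at z = 0. Lengths are in m, angles in degrees, forces in N, time in s.
With the tool pointing down it reaches from about 0.375 to 0.9 m from the base axis. Payload 3.1 kg.
Tool frame: the origin (TCP) lies midway between the tips of the shut fingers; the grasp point (between the pads) lies bot.pinch_z behind it (bot.pinch_z is the distance from the TCP to the grasp point, in m); z points along the fingers, y is the direction in which the jaws open and shut (so a half turn about z gives the same grasp; the last joint's range is limited). The gripper opens to 87 mm and grips with 3 to 60 N. Pads are 19 mm wide; open, the fingers measure 117 mm over their backs; the gripper's body (75 mm by 190 mm) begins 51 mm behind the grasp point.
Start: joints at [55.777, 30.224, 82.088, -0, 67.689, -10.227], TCP at [0.254, 0.571, 0.223] pointing down, gripper open.
Joint ranges: [-176.69, 176.69], [-43.24, 126.21], [12.49, 139.97], [-82, 262], [0, 151.66], [-163.58, 163.58]. Speed limits (degrees/s): [159.86, 159.86, 180, 180, 180, 180].

INTERFACE

Orientations are given as a 3x3 rotation matrix whose columns are the frame's x, y, z axes.
In Python, from rig import bot gives the robot as it stands.
- The arm moves only by the tool apply_moves, never from a script. Its argument "motion" is text: rows parted by semicolons, each of 7 numbers parted by spaces: the shift along the tool's x, y, z in m, then the turn, a rotation vector about the tool's x, y, z in degrees, then the finger opening in m, from 0 to 0.087. A call has exactly 8 rows; each row is the pose to reach, as a shift and turn from the pose commanded when the call began, along the tool's axes at that moment; what a row does not reach only later rows make up. A row lasts 1/8 s, in which the tool goes at most 62.5 mm and 10.7 degrees, less where a joint would pass 70% of its speed; a pose out of reach is approached as far as the arm can. A call with a gripper value outside its range is refused whole. The fingers move at their own pace and stop on an object; the grip force is fixed at half the most. Time passes only in rows, so rows that repeat a pose let the fingers close, or fill a call up. It gives the time, the measured TCP pose, the force and the opening at its end, in the units of the state.
- bot.read_state(): the state, without advancing time (a new reading comes with each control period).
- bot.capture(name): name is "side" or "top"; returns the picture (420x560x3 uint8, red, green, blue); there is no depth.
- bot.get_calibration(name): a dict with "fx", "fy", "cx", "cy" (pixels), "rvec" (rotation vector, rad) and "tvec" (3), from world to camera coordinates, as OpenCV has them. Camera axes: x right, y down, z forward; pixel columns grow to the right and rows downward; lengths in m; the calibration is good to about 2 mm. A picture is of the moment at which its call begins. get_calibration takes no time and is no camera call.
- bot.hand_in(): hands the job in, once; it reports no verdict.
Trained networks look in the newest picture that a camera, given by its name, has taken for a name from the list of things; names that differ only in an ending like _2 or _b are one class to them, and where a whole thing is asked for, a point or a joint stands for the part that bears it (a point fixed in the world has none). Each returns a list of dicts, best first, with "p" (0 to 1); they miss things now and then, are a little off and sometimes report something else, mostly with a low value. They report only what shows in the picture. A call takes as long as a camera call. They do not tell look-alikes from the thing itself.
- bot.find_in(name, camera): "point" ([x, y, z] in m, in world coordinates, good to about 4 mm: the middle of the surface that is visible of it).
The state is a dict: "time_s": time; "joint_positions": joint angles; "qvel": joint speeds; "tau": joint torques, N m; "position": TCP position; "tcp_rot": TCP orientation; "force": force on the tool from outside, world axes, zero at the start; "moment": the same for the moment, N m; "opening": opening from 0.0 (shut) to 1.0 (fully open).
Only numpy, scipy, OpenCV 4.12 (cv2) and the standard library are available. Lean on these libraries where they do the work, as an engineer would, in place of code of your own. Each camera call takes 0.05 s, during which the arm holds its last target.

TASK

First slide the grey bin fully home under the drop chute, and tip the standing carton over onto its back on the black platform by pushing high against its front, so that its open side faces up. Then drop every flat flask through the chute into the bin and put every square jar into the carton, and once the flasks are all in, draw the bin fully out from under the chute again. Leave the heating block, timer and dish stack where they are.

Things in the scene. Friction and masses are not known exactly. Their poses are not given: they have to be found in the camera images.
- platform: Fixed black rubber packing platform on the bench, 200 (x) x 230 (y) x 15 mm high, origin at the centre of its underside. Its -x edge (the long edge nearer the robot) is the stop that the base of the carton meets.
- carton: Stiff cardboard carton, 0.25-0.45 kg, standing with its back 5 to 20 mm short of the platform's -x edge. 78 deep (x) x 200 wide (y) x 210 mm tall (z), walls 5 mm; origin at the centre of its base, +x towards its back and the platform. Front (-x) open up to 165 mm; its top 45 mm is a closed panel. Laid on its back (x axis down) it is an open tray, opening 160 x 190 mm, inner floor 20 mm above the bench.
- carton_mid (a point): Centre of the carton's 78 x 200 x 210 mm block; axes as the carton's.
- carton_panel (a point): Centre of the closed panel (45 mm high) at the top of the carton's front, the face to push. Pushed towards the platform, the base meets the platform's edge (the carton may tip a little before) and after at most 100 mm of push it falls over by itself onto its back on the platform, its base end overhanging the edge by 15 to 45 mm.
- chute_mouth (a point): Centre of the mouth (top rim, 170 mm above the bench) of the fixed steel drop chute: a straight rectangular shaft, inside 120 (x) x 100 mm (y), walls 5 mm, from 170 down to 128 mm above the bench, carried by a post on either y side (12 x 30 mm, centred 88 mm out, as high as the rim). Its x axis runs along the slide rail, away from the robot.
- bin (a joint): Position of the grey bin on its slide rail under the chute, in m: 0 = drawn fully out towards the robot, 0.13 = fully home against its end stop, exactly under the chute. It slides with about 1.5 N friction and stays where it is left.
- bin_mid (a point): Centre of the bin, 69 mm above the bench. Bin 145 (x, along the rail) x 120 (y) x 112 mm high outside, walls and floor 5 mm, rim 121 mm above the bench, x axis along the rail away from the robot.
- bin_post (a point): Grip point of the bin's upright steel handle post, diameter 16 mm, on the bin's robot side, 100 mm from the bin's centre; this point is 134 mm above the bench, the post's top 151 mm. Take it from above to push or pull the bin along the rail.
- flask1_mid (a point): Centre of the block of a flat empty culture flask (one of up to three, None if absent), natural plastic with grey cap, 50 g: block 66 (x) x 48 (y) x 28 mm (z), the cap (diameter 24 mm) on its +x end reaching to 59 mm from this point, 92 mm over all. It starts lying flat, this point 14 mm above the bench.
- jar1_mid (a point): Centre, half-way up, of a square sample jar (one of up to three, None if absent), natural plastic, 60 to 130 g: body 52 x 52 x 48 mm high with a round grey cap (diameter 44 mm) on top, 66 mm over all, z axis up through the cap. It starts standing, this point 33 mm above the bench.
- flask2_mid (a point): Centre of the block of a flat empty culture flask (one of up to three, None if absent), natural plastic with grey cap, 50 g: block 66 (x) x 48 (y) x 28 mm (z), the cap (diameter 24 mm) on its +x end reaching to 59 mm from this point, 92 mm over all. It starts lying flat, this point 14 mm above the bench.
- jar2_mid (a point): Centre, half-way up, of a square sample jar (one of up to three, None if absent), natural plastic, 60 to 130 g: body 52 x 52 x 48 mm high with a round grey cap (diameter 44 mm) on top, 66 mm over all, z axis up through the cap. It starts standing, this point 33 mm above the bench.
- flask3_mid (a point): Centre of the block of a flat empty culture flask (one of up to three, None if absent), natural plastic with grey cap, 50 g: block 66 (x) x 48 (y) x 28 mm (z), the cap (diameter 24 mm) on its +x end reaching to 59 mm from this point, 92 mm over all. It starts lying flat, this point 14 mm above the bench.
- jar3_mid (a point): Centre, half-way up, of a square sample jar (one of up to three, None if absent), natural plastic, 60 to 130 g: body 52 x 52 x 48 mm high with a round grey cap (diameter 44 mm) on top, 66 mm over all, z axis up through the cap. It starts standing, this point 33 mm above the bench.
- heat_block_mid (a point): Centre of a loose aluminium heating block, 75 x 50 x 50 mm; it is not part of the job.
- timer_mid (a point): Centre of a loose flat white bench timer, 60 x 65 x 22 mm; it is not part of the job.
- dishes_mid (a point): Centre of a loose stack of round dishes, diameter 62 mm, 42 mm high; it is not part of the job.
There are look-alikes about, which are no part of the job. Leave any purple look-alike of the part that bears jar3_mid alone. Leave any red or turquoise look-alike of the part that bears flask1_mid alone.

How it is judged (in metres and radians):
On the way, in this order (a step that is already met when the one before it is completed fails the run):
1. The bin is fully home under the chute (within 10 mm) and the carton lies on its back on the platform (value of joint bin above 0.12 m and angle between carton's own x axis and vertical above 3 rad and horizontal distance between carton_mid and platform below 0.1 m and height (world z) of carton_mid below 0.075 m), for 0.3 s.
2. Every flask is in the bin while the bin is home under the chute (value of joint bin above 0.115 m and x of flask1_mid in the frame of bin_mid between -0.072 and 0.072 m and y of flask1_mid in the frame of bin_mid between -0.06 and 0.06 m and z of flask1_mid in the frame of bin_mid between -0.06 and 0.055 m and x of flask2_mid in the frame of bin_mid between -0.072 and 0.072 m and y of flask2_mid in the frame of bin_mid between -0.06 and 0.06 m and z of flask2_mid in the frame of bin_mid between -0.06 and 0.055 m and x of flask3_mid in the frame of bin_mid between -0.072 and 0.072 m and y of flask3_mid in the frame of bin_mid between -0.06 and 0.06 m and z of flask3_mid in the frame of bin_mid between -0.06 and 0.055 m), for 0.3 s.
At the end, for the whole second after the job is handed in: The bin is drawn out to within 20 mm of its outer end with every flask in it; the carton lies on its back (within 8 degrees) on the platform, its centre within 100 mm of the platform's, with every jar inside it (value of joint bin below 0.02 m and angle between carton's own x axis and vertical above 3 rad and horizontal distance between carton_mid and platform below 0.1 m and height (world z) of carton_mid below 0.075 m and x of flask1_mid in the frame of bin_mid between -0.072 and 0.072 m and y of flask1_mid in the frame of bin_mid between -0.06 and 0.06 m and z of flask1_mid in the frame of bin_mid between -0.06 and 0.055 m and x of flask2_mid in the frame of bin_mid between -0.072 and 0.072 m and y of flask2_mid in the frame of bin_mid between -0.06 and 0.06 m and z of flask2_mid in the frame of bin_mid between -0.06 and 0.055 m and x of flask3_mid in the frame of bin_mid between -0.072 and 0.072 m and y of flask3_mid in the frame of bin_mid between -0.06 and 0.06 m and z of flask3_mid in the frame of bin_mid between -0.06 and 0.055 m and x of jar1_mid in the frame of carton between -0.045 and 0.045 m and y of jar1_mid in the frame of carton between -0.1 and 0.1 m and z of jar1_mid in the frame of carton between 0 and 0.21 m and x of jar2_mid in the frame of carton between -0.045 and 0.045 m and y of jar2_mid in the frame of carton between -0.1 and 0.1 m and z of jar2_mid in the frame of carton between 0 and 0.21 m and x of jar3_mid in the frame of carton between -0.045 and 0.045 m and y of jar3_mid in the frame of carton between -0.1 and 0.1 m and z of jar3_mid in the frame of carton between 0 and 0.21 m); the robot touches nothing.
It fails at once if The heating block is moved by more than 6 cm (distance of heat_block_mid from where it was at the start of the episode above 0.06 m).
It fails at once if The timer is moved by more than 6 cm (distance of timer_mid from where it was at the start of the episode above 0.06 m).
It fails at once if The dish stack is moved by more than 6 cm (distance of dishes_mid from where it was at the start of the episode above 0.06 m).
Of flask1, flask2, flask3 only 2 to 3 are there at a start; the rules pass over those that are not, and their reading is None.
Of jar1, jar2, jar3 only 2 to 3 are there at a start; the rules pass over those that are not, and their reading is None.
At some moment in a run one of flask1, flask2, flask3, jar1, jar2, jar3 may be knocked a few centimetres aside while the robot is not near it.
Once in a run the grip may slacken for a moment while it holds something.
It also fails if it takes over 210 s, if anything falls off the work surface, if the arm or the gripper's body presses on something with over 40 N, if the wrist force passes 120 N, or if a joint passes its speed limit or range.

## Working session

There is one attempt and no reset: what is moved stays moved. The work goes in short steps, Python scripts to look and compute and a tool call to move; the robot and the scene stay as the last step left them, time stands still between calls to the robot, and variables do not carry over. Pictures are saved under pics/ and viewed, and the job is handed in when it is done.

Besides the shell and the picture viewer there is one more tool, called after ">>>" in YAML: its name, and indented under it one key for each argument. apply_moves: Moves the arm, as the interface text tells. Its arguments: {"type":"object","properties":{"motion":{"type":"string"}},"required":["motion"]}

```bash
ls; mkdir -p pics; python3 - <<'E'
from rig import bot
import cv2
for n in ("side","top"):
    im=bot.capture(n); cv2.imwrite(f"pics/{n}0.png",cv2.cvtColor(im,cv2.COLOR_RGB2BGR))
    print(n,bot.get_calibration(n))
    for k in ["platform","carton","carton_panel","chute_mouth","bin","bin_post","flask1_mid","jar1_mid","heat_block_mid","timer_mid","dishes_mid"]:
        print(k,[([round(v,3) for v in d["point"]],round(d["p"],2)) for d in bot.find_in(k,n)])
s=bot.read_state();print(s["time_s"],s["position"],s["tcp_rot"],bot.pinch_z,s["opening"])
E
```

```text
pics
side {'fx': 399.1204742941986, 'fy': 399.1204742941986, 'cx': 269.67602054282725, 'cy': 209.9456503634601, 'rvec': array([ 2.39970728, -0.45238385,  0.16833746]), 'tvec': array([-0.41625929,  0.29071186,  1.11620463])}
platform [([0.458, 0.093, 0.028], 0.72), ([0.628, 0.272, 0.017], 0.59), ([0.502, -0.309, 0.044], 0.43)]
carton [([0.466, 0.256, 0.172], 0.85)]
carton_panel [([0.459, 0.254, 0.172], 0.79)]
chute_mouth [([0.561, -0.32, 0.045], 0.91)]
bin [([0.507, -0.31, 0.045], 0.86)]
bin_post [([0.506, -0.308, 0.045], 0.76)]
flask1_mid [([0.302, 0.213, 0.028], 0.65), ([0.684, 0.099, 0.026], 0.63)]
jar1_mid [([0.683, -0.017, 0.05], 0.95), ([0.465, 0.257, 0.172], 0.43)]
heat_block_mid [([0.565, 0.095, 0.051], 0.96), ([0.684, 0.101, 0.03], 0.55)]
timer_mid [([0.567, -0.104, 0.023], 0.81), ([0.558, -0.318, 0.043], 0.35), ([0.629, 0.271, 0.013], 0.29)]
dishes_mid [([0.436, -0.113, 0.044], 0.74), ([0.558, -0.018, 0.047], 0.54), ([0.461, 0.253, 0.172], 0.49)]
top {'fx': 457.78227712478616, 'fy': 457.78227712478616, 'cx': 278.9825415022003, 'cy': 208.42525916638706, 'rvec': array([ 2.1367
[... 320 characters left out ...]
n [([0.503, -0.321, 0.045], 0.78), ([0.563, -0.095, 0.024], 0.41)]
bin_post [([0.499, -0.319, 0.043], 0.71)]
flask1_mid [([0.685, 0.108, 0.035], 0.71), ([0.533, 0.514, 0.028], 0.59), ([0.303, 0.217, 0.031], 0.58)]
jar1_mid [([0.461, 0.294, 0.208], 0.68), ([0.456, 0.097, 0.028], 0.61), ([0.678, 0.002, 0.061], 0.56)]
heat_block_mid [([0.563, 0.108, 0.052], 0.79)]
timer_mid [([0.564, -0.096, 0.022], 0.7), ([0.498, -0.321, 0.046], 0.56)]
dishes_mid [([0.442, -0.098, 0.041], 0.88)]
1.2 [0.2541365  0.57098419 0.22256002] [[-9.13570236e-01  4.06680984e-01  1.97412905e-05]
 [ 4.06680984e-01  9.13570236e-01  3.64195350e-05]
 [-3.22392309e-06  4.13002106e-05 -9.99999999e-01]] 0.0187 0.9982513025622264
```

View pics/side0.png

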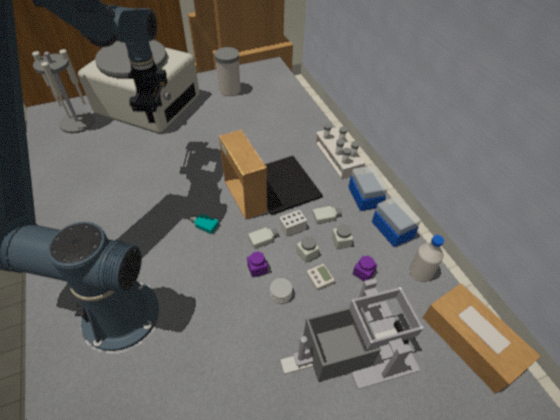

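View pics/top0.png

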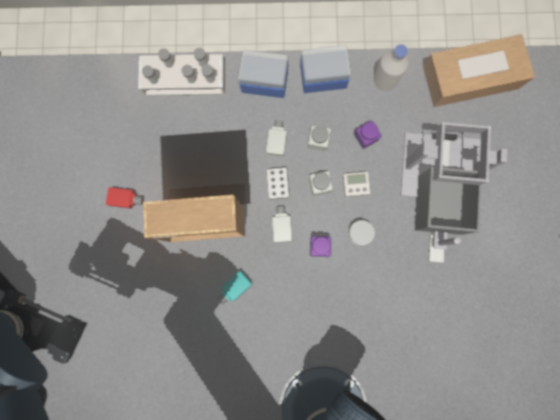

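The top view shows two natural flasks at about (277,140) and (282,228), and two natural jars at (320,136) and (321,182). The look-alikes are a red flask (120,197), a turquoise flask (237,286), and purple jars (368,133) and (320,245). The carton stands at (190,215) in front of the platform (205,165). The bin is at (455,205), the chute at (464,152) and the handle post near (440,240). I'll enlarge these areas to confirm.

```bash
cat > h.py <<'E'
import numpy as np, cv2
from rig import bot
def cal(n):
    c=bot.get_calibration(n); K=np.array([[c['fx'],0,c['cx']],[0,c['fy'],c['cy']],[0,0,1]])
    return K,np.array(c['rvec']),np.array(c['tvec'])
def proj(n,P):
    K,r,t=cal(n); return cv2.projectPoints(np.array(P,float).reshape(-1,3),r,t,K,None)[0].reshape(-1,2)
def ray(n,uv,z):
    K,r,t=cal(n); R=cv2.Rodrigues(r)[0]; d=R.T@np.linalg.inv(K)@np.array([uv[0],uv[1],1.]); o=-R.T@t
    return o+d*(z-o[2])/d[2]
def box(c,yaw,dx,dy,z0,z1):
    a=np.radians(yaw); ca,sa=np.cos(a),np.sin(a); o=[]
    for z in (z0,z1):
        for sx,sy in ((-1,-1),(1,-1),(1,1),(-1,1)):
            x,y=sx*dx/2,sy*dy/2; o.append([c[0]+ca*x-sa*y,c[1]+sa*x+ca*y,z])
    return np.array(o)
def draw(im,n,B,s,off,col):
    p=((proj(n,B)-off+0.5)*s).astype(int)
    for i in range(4):
        for a,b in ((i,(i+1)%4),(4+i,4+(i+1)%4),(i,i+4)):
            cv2.line(im,tuple(map(int,p[a])),tuple(map(int,p[b])),col,1)
def crop(im,x0,y0,x1,y1,s):
    return cv2.resize(cv2.cvtColor(im,cv2.COLOR_RGB2BGR)[y0:y1,x0:x1],None,fx=s,fy=s,interpolation=cv2.INTER_CUBIC)
E
python3 - <<'E'
from h import *
t=bot.capture("top"); s=bot.capture("side")
np.save("t0.npy",t);np.save("s0.npy",s)
cv2.imwrite("pics/t_jf.png",crop(t,250,110,390,260,4))
cv2.imwrite("pics/t_ch.png",crop(t,395,110,515,270,3.75))
cv2.imwrite("pics/t_ca.png",crop(t,100,120,260,310,3))
cv2.imwrite("pics/s_jf.png",crop(s,190,190,390,310,4))
E
```

```text
(no output)
```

View pics/t_jf.png

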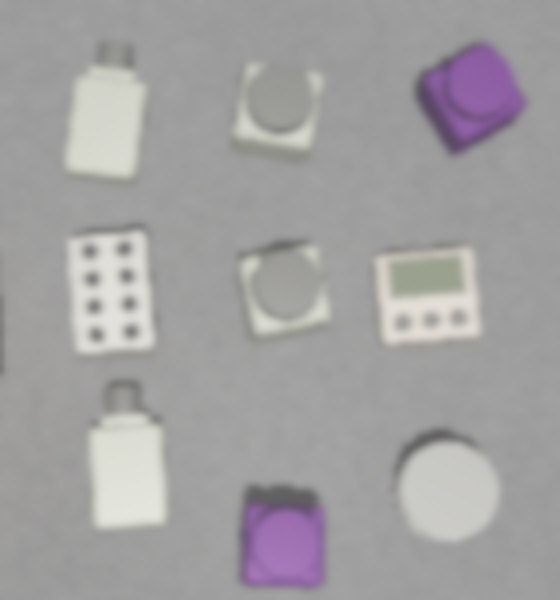

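View pics/t_ch.png

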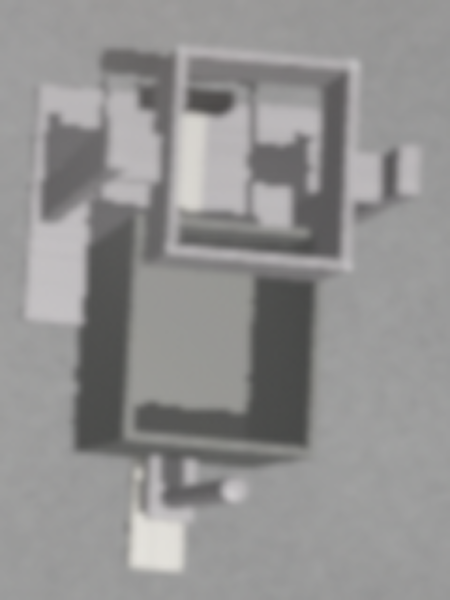

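View pics/t_ca.png

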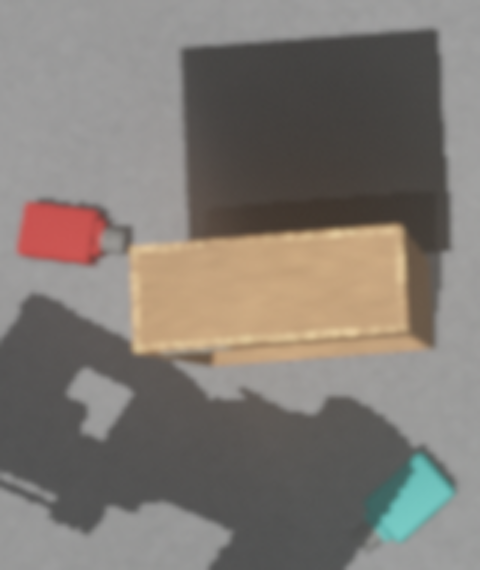

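View pics/s_jf.png

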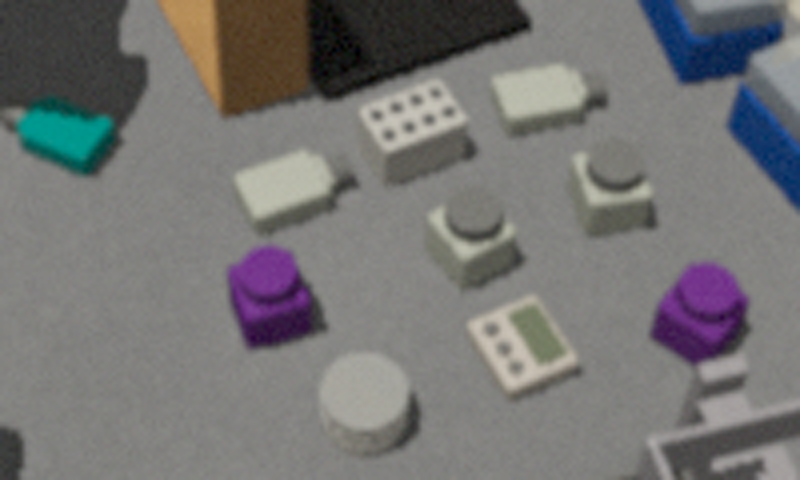

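```bash
python3 - <<'E'
from h import *
def P(o,s,pts,z): return np.array([ray("top",(o[0]+u/s-.5,o[1]+v/s-.5),z) for u,v in pts])
np.set_printoptions(precision=4,suppress=True)
def yaw(a,b): d=b-a; return round(float(np.degrees(np.arctan2(d[1],d[0]))),1), round(float(np.hypot(*d[:2])),3)
o=(395,110);s=3.75
c=P(o,s,[(178,48),(357,65),(347,268),(168,250)],.17);print("chute",c.mean(0),yaw(c[3],c[0]),yaw(c[2],c[1]),yaw(c[1],c[0]))
print("post",P(o,s,[(234,490)],.151))
b=P(o,s,[(130,438),(308,450)],.121);print("binrim",b,b.mean(0),yaw(b[1],b[0]))
o=(100,120);s=3
c=P(o,s,[(130,247),(403,225),(410,333),(135,353)],.21);print("carton",c.mean(0),yaw(c[3],c[0]),yaw(c[2],c[1]),yaw(c[1],c[0]))
c=P(o,s,[(182,47),(436,30),(449,250)],.015);print("plat",(c[0]+c[2])/2,yaw(c[2],c[1]),yaw(c[1],c[0]))
o=(250,110);s=4
c=P(o,s,[(75,76),(145,83),(133,180),(65,172)],.028);print("flaskA",c.mean(0),yaw(c[3],c[0]),yaw(c[2],c[1]),yaw(c[1],c[0]))
c=P(o,s,[(90,428),(160,420),(165,523),(95,527)],.028);print("flaskB",c.mean(0),yaw(c[3],c[0]),yaw(c[2],c[1]),yaw(c[1],c[0]))
print("capA",P(o,s,[(115,42)],.026),"capB",P(o,s,[(122,383)],.026))
print("jarFar cap",P(o,s,[(280,97)],.066),"jarNear",P(o,s,[(288,284)],.066))
c=P(o,s,[(240,262),(315,247),(330,322),(253,335)],.048);print(c.mean(0),yaw(c[3],c[0]),yaw(c[1],c[0]))
c=P(o,s,[(250,62),(325,75)],.048);print(c,yaw(c[1],c[0]))
E
```

```text
chute [ 0.6118 -0.3261  0.17  ] (-5.9, 0.127) (-6.6, 0.127) (83.3, 0.11)
post [[ 0.4096 -0.3039  0.151 ]]
binrim [[ 0.4445 -0.2519  0.121 ]
 [ 0.4355 -0.3625  0.121 ]] [ 0.44   -0.3072  0.121 ] (85.3, 0.111)
carton [0.4675 0.2968 0.21  ] (4.1, 0.078) (3.7, 0.079) (93.8, 0.201)
plat [0.6141 0.3003 0.015 ] (3.1, 0.198) (92.9, 0.228)
flaskA [0.6814 0.1097 0.028 ] (-6.3, 0.065) (-7.7, 0.066) (83.1, 0.047)
flaskB [0.4524 0.0976 0.028 ] (2.3, 0.064) (1.9, 0.066) (95.8, 0.045)
capA [[0.7401 0.1022 0.026 ]] capB [[0.5119 0.1004 0.026 ]]
jarFar cap [[ 0.6891 -0.0032  0.066 ]] jarNear [[ 0.5681 -0.0054  0.066 ]]
[ 0.5666 -0.0045  0.048 ] (8.8, 0.048) (100.6, 0.049)
[[ 0.718   0.0143  0.048 ]
 [ 0.7085 -0.034   0.048 ]] (78.9, 0.049)
```

```bash
cat >> h.py <<'E'
from scipy.spatial.transform import Rotation as Ro
def plan(wps):
    """wps: list of (x,y,z,yaw) -> shift/turn from the current pose, tool axes"""
    s=bot.read_state(); p=np.array(s["position"]); R=np.array(s["tcp_rot"])
    print("t",round(s["time_s"],2),"pos",p.round(4),"yaw",round(np.degrees(np.arctan2(R[1,0],R[0,0])),2),"open",round(s["opening"],3),"F",np.round(s["force"],1),"j",np.round(s["joint_positions"],0))
    for x,y,z,yw in wps:
        T=np.array(Ro.from_euler('z',yw,degrees=True).as_matrix())@np.diag([1,-1,-1.])
        d=R.T@(np.array([x,y,z])-p); r=Ro.from_matrix(R.T@T).as_rotvec(degrees=True)
        print("->",d.round(4),r.round(2))
E
python3 - <<'E'
from h import *
plan([(.36,.291,.28,184),(.385,.291,.196,184)])
E
```

```text
t 1.3 pos [0.2541 0.571  0.2225] yaw 156.0 open 1.003 F [-0.2 -0.  -1.2] j [ 56.  30.  82.   0.  68. -10.]
-> [-0.2106 -0.2127 -0.0575] [ -0.  -0. -28.]
-> [-0.2334 -0.2026  0.0265] [ -0.  -0. -28.]
```

>>> apply_moves:
  motion: "-0.02 -0.02 -0.02 0 0 -4 0; -0.06 -0.06 -0.0575 0 0 -10 0; -0.1 -0.1 -0.0575 0 0 -16 0; -0.14 -0.14 -0.0575 0 0 -22 0; -0.18 -0.18 -0.0575 0 0 -28 0; -0.2106 -0.2127 -0.0575 0 0 -28 0; -0.2106 -0.2127 -0.02 0 0 -28 0; -0.22 -0.208 0.02 0 0 -28 0"

```text
time_s: 2.3
position: [0.3712, 0.291, 0.2026]
tcp_rot: [[-0.998, -0.068, 0.002], [-0.068, 0.998, 0.001], [-0.003, 0.001, -1.0]]
force: [0.4, 0.2, 0.1]
opening: 0.17
```

```bash
python3 - <<'E'
from h import *
plan([(.41,.293,.195,184)])
s=bot.capture("side");cv2.imwrite("pics/s1.png",crop(s,100,60,340,260,3))
t=bot.capture("top");cv2.imwrite("pics/t1.png",crop(t,40,100,300,295,3))
E
```

```text
t 2.3 pos [0.3712 0.291  0.2026] yaw -176.08 open 0.17 F [0.4 0.2 0.1] j [ 24.  20. 105.   0.  55. -69.]
-> [-0.0389 -0.0007  0.0077] [ 0.06  0.14 -0.08]
```

View pics/s1.png

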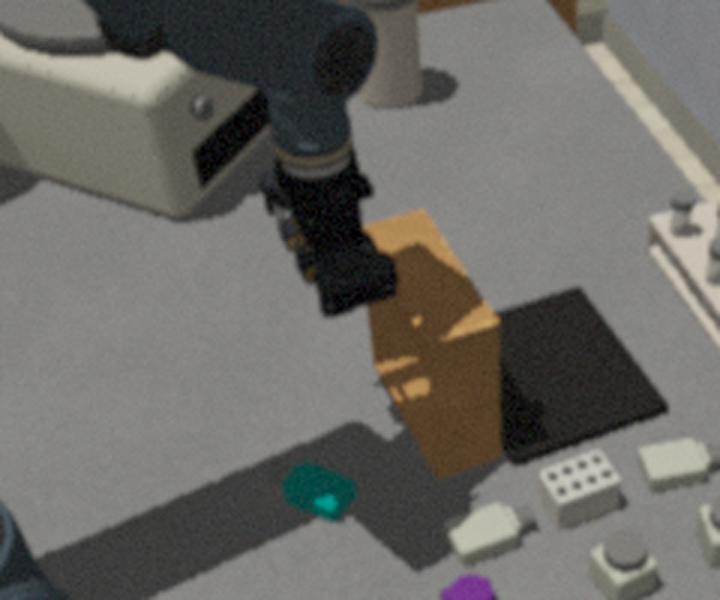

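View pics/t1.png

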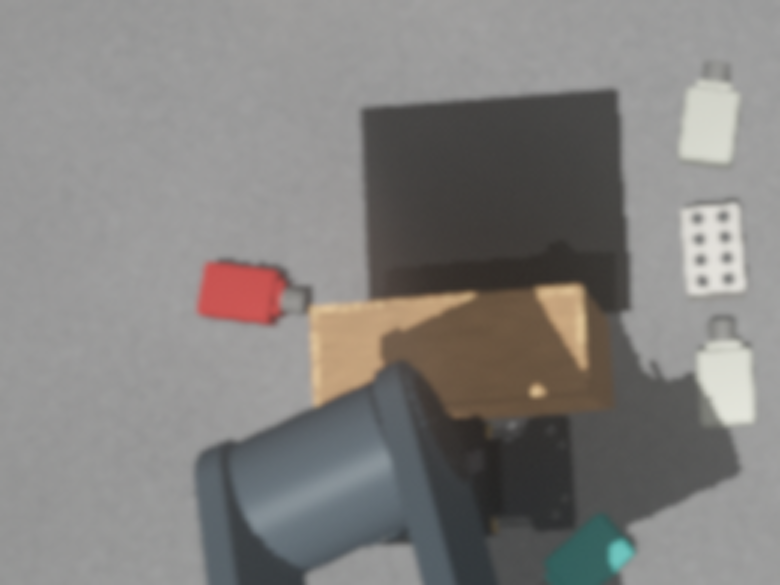

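>>> apply_moves:
  motion: "-0.02 0 0.008 0 0 0 0; -0.035 0 0.008 0 0 0 0; -0.042 0 0.008 0 0 0 0; -0.05 0 0.008 0 0 0 0; -0.058 0 0.007 0 0 0 0; -0.066 0 0.006 0 0 0 0; -0.074 0 0.004 0 0 0 0; -0.082 0 0.002 0 0 0 0"

```text
time_s: 3.4
position: [0.453, 0.2973, 0.2007]
tcp_rot: [[-0.998, -0.07, 0.0], [-0.07, 0.998, 0.0], [-0.0, 0.0, -1.0]]
force: [-0.4, -0.3, -0.4]
opening: 0.006
```

```bash
python3 - <<'E'
from h import *
plan([(.41,.293,.195,184)])
s=bot.capture("side");cv2.imwrite("pics/s2.png",crop(s,150,60,340,240,3))
E
```

```text
t 3.4 pos [0.453  0.2973 0.2007] yaw -175.99 open 0.006 F [-0.4 -0.3 -0.4] j [ 21.  25.  95.  -0.  59. -73.]
-> [ 0.0432 -0.0013  0.0057] [0.   0.02 0.01]
```

View pics/s2.png

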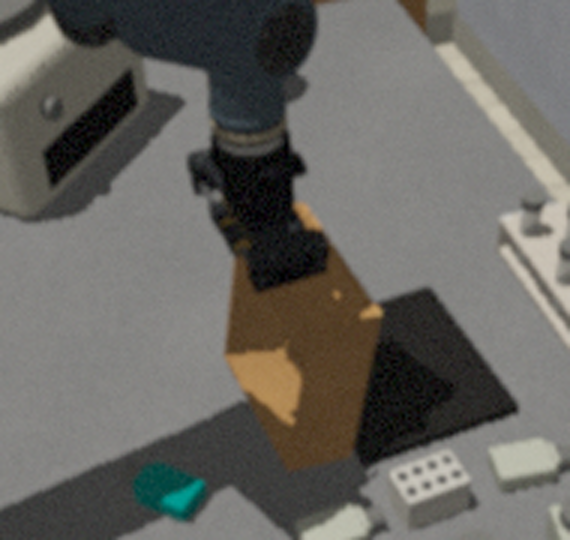

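The carton is tilting: its side face now leans towards the platform. I'll keep pushing.

>>> apply_moves:
  motion: "-0.007 0 -0.003 0 0 0 0; -0.014 0 -0.005 0 0 0 0; -0.021 0 -0.008 0 0 0 0; -0.028 0 -0.01 0 0 0 0; -0.035 0 -0.012 0 0 0 0; -0.042 0 -0.013 0 0 0 0; -0.049 0 -0.014 0 0 0 0; -0.055 0 -0.014 0 0 0 0"

```text
time_s: 4.45
position: [0.5077, 0.3011, 0.2146]
tcp_rot: [[-0.998, -0.07, 0.0], [-0.07, 0.998, 0.0], [-0.0, 0.0, -1.0]]
force: [-0.5, 0.2, -0.2]
opening: 0.004
```

```bash
python3 - <<'E'
from h import *
plan([(.41,.293,.195,184)])
s=bot.capture("side");cv2.imwrite("pics/s3.png",crop(s,150,60,340,240,3))
E
```

```text
t 4.45 pos [0.5077 0.3011 0.2146] yaw -176.0 open 0.004 F [-0.5  0.2 -0.2] j [ 20.  28.  88.   0.  64. -74.]
-> [ 0.098  -0.0012  0.0196] [ 0.  0. -0.]
```

View pics/s3.png

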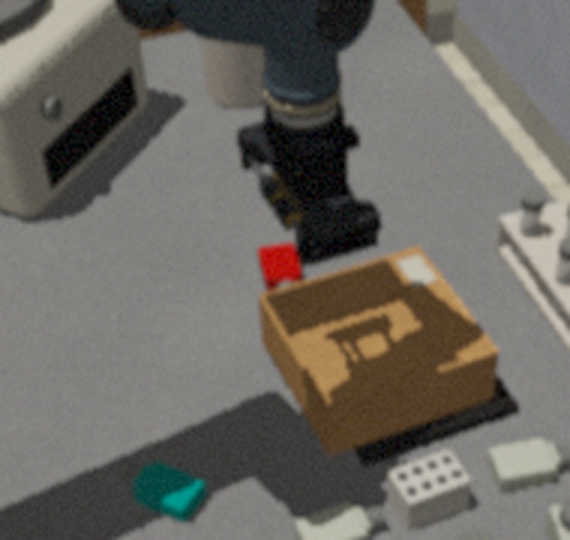

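The carton now lies on its back on the platform, open side up. The bin is next.

```bash
python3 - <<'E'
from h import *
plan([(.48,.0,.25,180),(.41,-.304,.22,174),(.41,-.304,.17,174)])
E
```

```text
t 4.5 pos [0.5086 0.3012 0.2146] yaw -176.01 open 0.004 F [ 1.   0.6 -0.2] j [ 20.  28.  88.  -0.  64. -74.]
-> [ 0.0494 -0.2984 -0.0356] [0.01 0.07 3.99]
-> [ 0.1404 -0.5968 -0.0057] [0.02 0.07 9.99]
-> [ 0.1405 -0.5968  0.0443] [0.02 0.07 9.99]
```

>>> apply_moves:
  motion: "0.005 -0.03 -0.035 0 0 0 0.05; 0.012 -0.08 -0.035 0 0 1 0.05; 0.025 -0.135 -0.035 0 0 2 0.05; 0.035 -0.19 -0.035 0 0 3 0.05; 0.05 -0.245 -0.035 0 0 4 0.05; 0.06 -0.3 -0.035 0 0 5 0.05; 0.075 -0.355 -0.035 0 0 6 0.05; 0.09 -0.41 -0.035 0 0 7 0.05"

```text
time_s: 5.5
position: [0.4456, -0.116, 0.2497]
tcp_rot: [[-0.999, 0.053, 0.001], [0.053, 0.999, -0.0], [-0.001, -0.0, -1.0]]
force: [0.4, 0.0, -0.6]
opening: 0.568
```

```bash
python3 - <<'E'
from h import *
plan([(.41,-.304,.22,174),(.41,-.304,.17,174)])
E
```

```text
t 5.5 pos [ 0.4456 -0.116   0.2497] yaw 176.98 open 0.568 F [ 0.4  0.  -0.6] j [ -29.   15.  103.    0.   62. -116.]
-> [ 0.0256 -0.1897  0.0297] [-0.01  0.03  2.98]
-> [ 0.0257 -0.1897  0.0797] [-0.01  0.03  2.98]
```

>>> apply_moves:
  motion: "0.006 -0.04 0.01 0 0 1 0.05; 0.012 -0.09 0.02 0 0 2 0.05; 0.02 -0.14 0.03 0 0 3 0.05; 0.0256 -0.19 0.03 0 0 3 0.05; 0.0256 -0.19 0.05 0 0 3 0.05; 0.0256 -0.19 0.08 0 0 3 0.05; 0.0256 -0.19 0.08 0 0 3 0.05; 0.0256 -0.19 0.08 0 0 3 0.05"

```text
time_s: 6.5
position: [0.411, -0.3029, 0.1702]
tcp_rot: [[-0.995, 0.104, 0.001], [0.104, 0.995, -0.001], [-0.001, -0.001, -1.0]]
force: [-0.3, -0.1, 1.0]
opening: 0.576
```

```bash
python3 - <<'E'
from h import *
plan([(.41,-.304,.119,174)])
s=bot.capture("side");cv2.imwrite("pics/s4.png",crop(s,260,260,440,400,4))
t=bot.capture("top");cv2.imwrite("pics/t4.png",crop(t,380,110,530,270,3.5))
E
```

```text
t 6.5 pos [ 0.411  -0.3029  0.1702] yaw 174.02 open 0.576 F [-0.3 -0.1  1. ] j [ -49.   26.  102.   -0.   53. -133.]
-> [ 0.0009 -0.0012  0.0512] [-0.04  0.04  0.02]
```

View pics/s4.png

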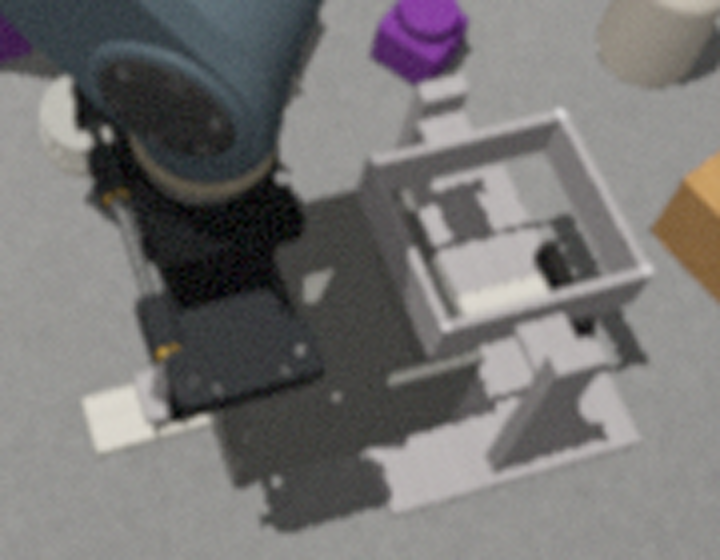

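View pics/t4.png

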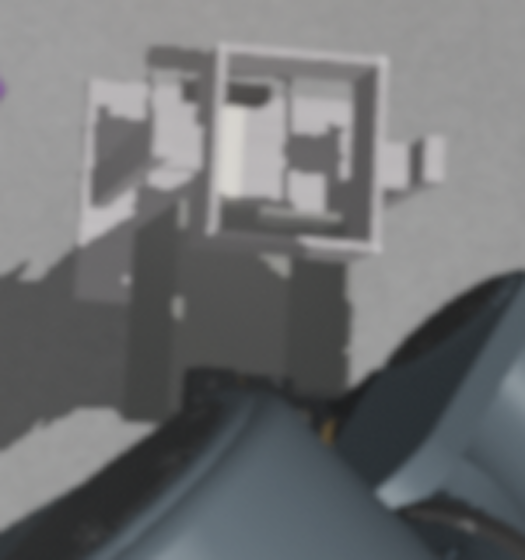

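>>> apply_moves:
  motion: "0 0 0.015 0 0 0 0.05; 0 0 0.03 0 0 0 0.05; 0 0 0.04 0 0 0 0.05; 0 0 0.05 0 0 0 0.05; 0 0 0.051 0 0 0 0.04; 0 0 0.051 0 0 0 0.005; 0 0 0.051 0 0 0 0.005; 0 0 0.051 0 0 0 0.005"

```text
time_s: 7.6
position: [0.4107, -0.3028, 0.1189]
tcp_rot: [[-0.995, 0.104, 0.001], [0.104, 0.995, -0.001], [-0.001, -0.001, -1.0]]
force: [0.7, -0.4, -0.6]
opening: 0.205
```

>>> apply_moves:
  motion: "-0.01 0 0 0 0 0 0.005; -0.025 0 0 0 0 0 0.005; -0.04 0 0 0 0 0 0.005; -0.055 0 0 0 0 0 0.005; -0.07 0 0 0 0 0 0.005; -0.082 0 0 0 0 0 0.005; -0.09 0 0 0 0 0 0.005; -0.094 0 0 0 0 0 0.005"

```text
time_s: 8.6
position: [0.5056, -0.3141, 0.1189]
tcp_rot: [[-0.995, 0.103, 0.001], [0.103, 0.995, -0.003], [-0.002, -0.003, -1.0]]
force: [-1.9, -6.3, 1.8]
opening: 0.174
```

>>> apply_moves:
  motion: "-0.002 0 0 0 0 0 0.005; -0.004 0 0 0 0 0 0.005; -0.006 0 0 0 0 0 0.005; -0.008 0 0 0 0 0 0.005; -0.01 0 0 0 0 0 0.005; -0.012 0 0 0 0 0 0.005; -0.014 0 0 0 0 0 0.005; -0.014 0 0 0 0 0 0.005"

```text
time_s: 9.6
position: [0.5175, -0.3153, 0.1186]
tcp_rot: [[-0.995, 0.103, -0.002], [0.103, 0.995, -0.002], [0.002, -0.003, -1.0]]
force: [-4.5, -6.1, 0.7]
opening: 0.177
```

>>> apply_moves:
  motion: "-0.001 0 0 0 0 0 0.005; -0.002 0 0 0 0 0 0.005; -0.003 0 0 0 0 0 0.005; -0.004 0 0 0 0 0 0.005; -0.004 0 0 0 0 0 0.005; -0.004 0 0 0 0 0 0.03; -0.004 0 0 0 0 0 0.04; -0.004 0 0 0 0 0 0.04"

```text
time_s: 10.6
position: [0.5227, -0.3136, 0.1184]
tcp_rot: [[-0.995, 0.104, 0.001], [0.104, 0.995, 0.001], [-0.0, 0.001, -1.0]]
force: [0.3, 0.7, 1.5]
opening: 0.414
```

```bash
python3 - <<'E'
from h import *
plan([])
s=bot.capture("side");cv2.imwrite("pics/s5.png",crop(s,260,260,440,400,4))
t=bot.capture("top");cv2.imwrite("pics/t5.png",crop(t,380,110,530,270,3.5))
E
```

```text
t 10.6 pos [ 0.5227 -0.3136  0.1184] yaw 174.03 open 0.414 F [0.3 0.7 1.5] j [ -41.   37.   90.    0.   54. -126.]
```

View pics/s5.png

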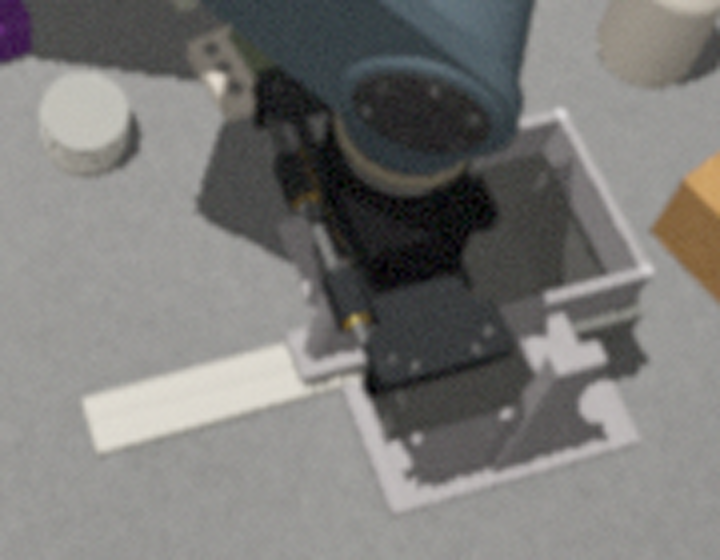

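View pics/t5.png

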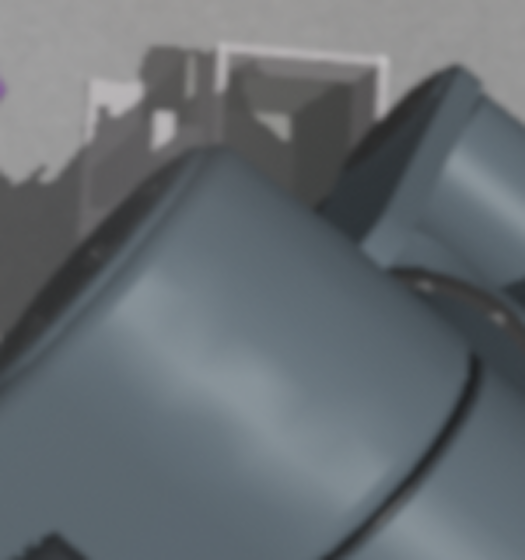

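>>> apply_moves:
  motion: "0 0 -0.03 0 0 0 0.06; 0 0 -0.08 0 0 0 0.06; 0.005 0.03 -0.12 0 0 0 0.06; 0.01 0.07 -0.13 0 0 0 0.06; 0.015 0.11 -0.13 0 0 0 0.06; 0.02 0.14 -0.13 0 0 0 0.06; 0.04 0.15 -0.13 0 0 0 0.06; 0.06 0.15 -0.13 0 0 0 0.06"

```text
time_s: 11.7
position: [0.4776, -0.1572, 0.2486]
tcp_rot: [[-0.995, 0.102, 0.0], [0.102, 0.995, 0.001], [0.0, 0.001, -1.0]]
force: [0.2, -0.5, 0.8]
opening: 0.691
```

```bash
python3 - <<'E'
from h import *
plan([(.453,.098,.25,182),(.453,.098,.06,182)])
s=bot.capture("side");cv2.imwrite("pics/s6.png",crop(s,190,120,450,400,2))
t=bot.capture("top");cv2.imwrite("pics/t6.png",crop(t,100,110,530,310,1.8))
E
```

```text
t 11.7 pos [ 0.4776 -0.1572  0.2486] yaw 174.14 open 0.691 F [ 0.2 -0.5  0.8] j [ -31.   19.   98.    0.   64. -115.]
-> [ 0.0505  0.2514 -0.0013] [ 0.03  0.   -7.86]
-> [0.0505 0.2513 0.1887] [ 0.03  0.   -7.86]
```

View pics/s6.png

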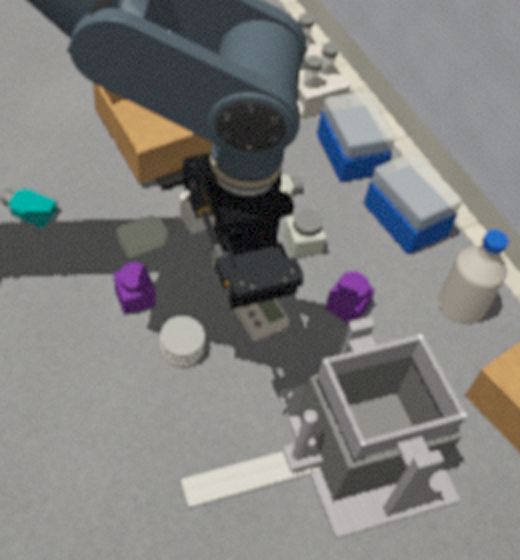

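View pics/t6.png

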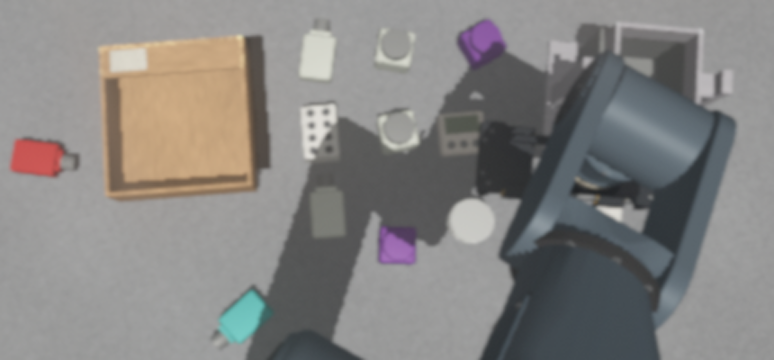

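```bash
python3 - <<'E'
from h import *
for uv in [(99,46),(246,36),(254,186),(106,196)]:
    print(ray("top",(100+uv[0]/1.8-.5,110+uv[1]/1.8-.5),.093).round(4))
print(proj("top",[[.4776,-.1572,.32]]))
t=bot.capture("top");cv2.imwrite("pics/t7.png",crop(t,330,120,500,280,4))
E
```

```text
[0.685  0.4116 0.093 ]
[0.6958 0.2067 0.093 ]
[0.486 0.196 0.093]
[0.4751 0.3976 0.093 ]
[[410.82548135 201.51597987]]
```

View pics/t7.png

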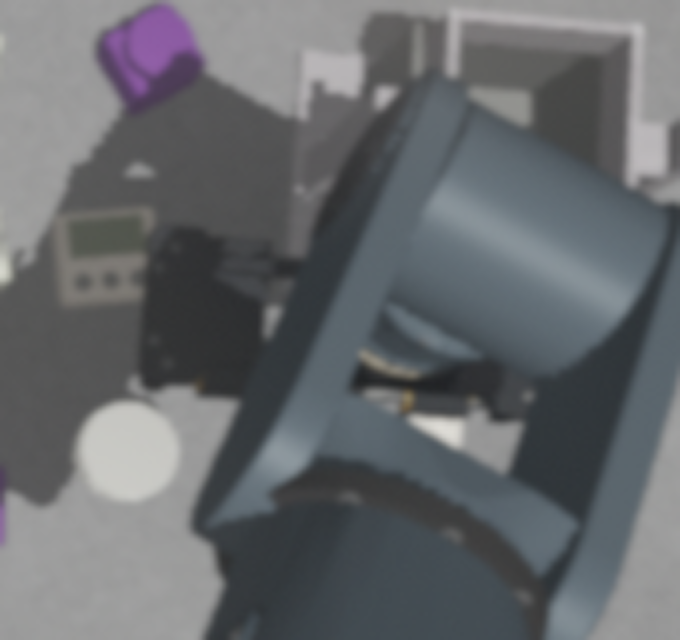

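```bash
python3 - <<'E'
from h import *
c=np.array([ray("side",(190+u/2-.25,120+v/2-.25),.17) for u,v in [(319,377),(417,338),(464,412),(358,447)]]);print(c.round(4),c.mean(0).round(4))
print(ray("side",(190+310/2-.25,120+416/2-.25),.151))
# overlay chute model
t=np.load("t0.npy")
im=crop(t,395,110,515,270,3.75); a=np.radians(-6.2)
draw(im,"top",box((.6118,-.3261),-6.2,.13,.11,.128,.17),3.75,np.array([395,110]),(0,0,255))
cv2.imwrite("pics/ov1.png",im)
s=bot.capture("side"); im=crop(s,300,240,450,400,4)
draw(im,"side",box((.6118,-.3261),-6.2,.13,.11,.128,.17),4,np.array([300,240]),(0,0,255))
cv2.imwrite("pics/ov2.png",im)
E
```

```text
[[ 0.5379 -0.2834  0.17  ]
 [ 0.6748 -0.2812  0.17  ]
 [ 0.6716 -0.3825  0.17  ]
 [ 0.5372 -0.374   0.17  ]] [ 0.6054 -0.3303  0.17  ]
[ 0.51140998 -0.31592636  0.151     ]
```

View pics/ov1.png

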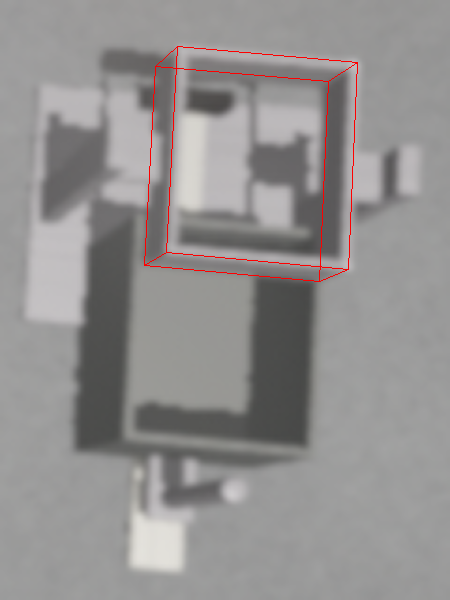

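View pics/ov2.png

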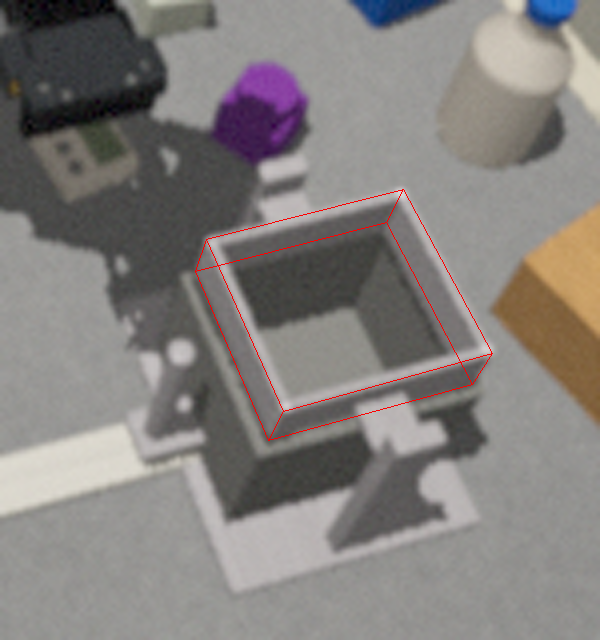

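The chute wireframe fits both views, and the bin is home: the post is at (0.511,-0.316) against an expected 0.512. Candidates for flask B are the natural flask at top px (282,228), the turquoise one at (237,286) and the red one at (120,197). The natural one fits the description, and the enlarged crop above already confirmed it.

```bash
python3 - <<'E'
from h import *
plan([(.453,.088,.25,182),(.453,.088,.08,182),(.453,.088,.003,182)])
E
```

```text
t 11.9 pos [ 0.4786 -0.1589  0.2489] yaw 174.0 open 0.692 F [0.7 0.3 1.8] j [ -31.   19.   97.    0.   64. -115.]
-> [ 0.0513  0.2429 -0.0013] [-0.02  0.08 -8.  ]
-> [0.0515 0.243  0.1687] [-0.02  0.08 -8.  ]
-> [0.0516 0.243  0.2457] [-0.02  0.08 -8.  ]
```

>>> apply_moves:
  motion: "0.005 0.04 0 0 0 -2 0.087; 0.015 0.09 0 0 0 -4 0.087; 0.03 0.14 0 0 0 -6 0.087; 0.042 0.19 0 0 0 -8 0.087; 0.0515 0.243 0.02 0 0 -8 0.087; 0.0515 0.243 0.07 0 0 -8 0.087; 0.0515 0.243 0.12 0 0 -8 0.087; 0.0515 0.243 0.165 0 0 -8 0.087"

```text
time_s: 12.9
position: [0.4539, 0.0886, 0.082]
tcp_rot: [[-0.999, -0.035, 0.002], [-0.035, 0.999, 0.0], [-0.002, 0.0, -1.0]]
force: [1.1, -0.9, 0.4]
opening: 1.0
```

```bash
python3 - <<'E'
from h import *
plan([(.453,.088,.003,182)])
s=bot.capture("side");cv2.imwrite("pics/s8.png",crop(s,200,180,380,320,4))
t=bot.capture("top");cv2.imwrite("pics/t8.png",crop(t,220,120,400,280,4))
E
```

```text
t 12.9 pos [0.4539 0.0886 0.082 ] yaw -177.97 open 1.0 F [ 1.1 -0.9  0.4] j [ -3.  32. 112.   0.  36. -95.]
-> [ 0.0011 -0.0005  0.079 ] [0.   0.14 0.03]
```

View pics/s8.png

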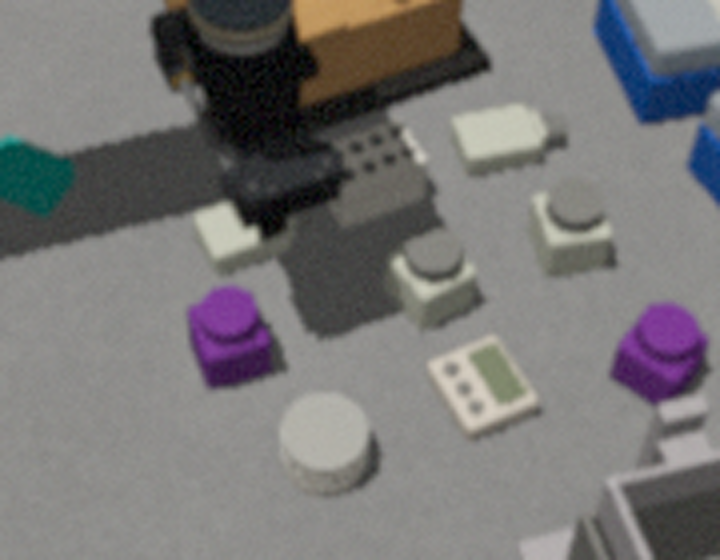

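View pics/t8.png

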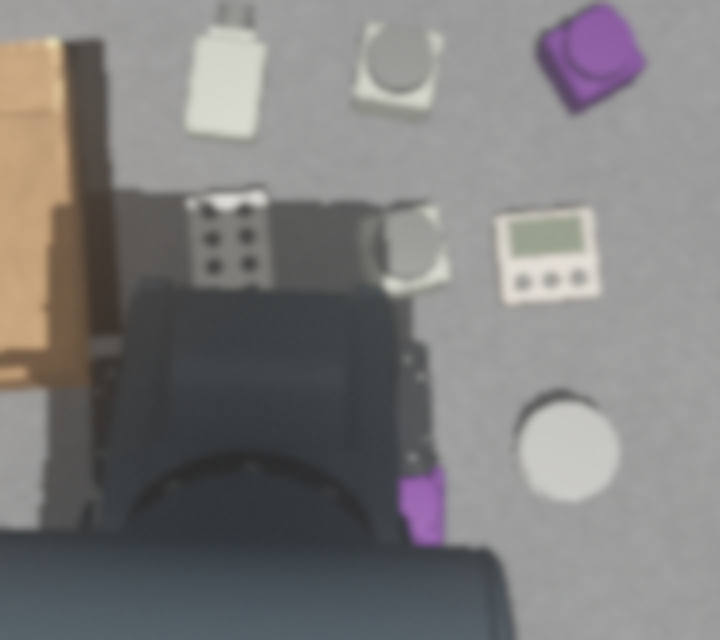

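>>> apply_moves:
  motion: "0 0 0.03 0 0 0 0.087; 0.001 0 0.055 0 0 0 0.087; 0.001 0 0.072 0 0 0 0.087; 0.001 0 0.079 0 0 0 0.087; 0.001 0 0.079 0 0 0 0.03; 0.001 0 0.079 0 0 0 0.03; 0.001 0 0.079 0 0 0 0.03; 0.001 0 0.079 0 0 0 0.03"

```text
time_s: 14.0
position: [0.4514, 0.0882, 0.005]
tcp_rot: [[-0.999, -0.035, 0.001], [-0.035, 0.999, 0.0], [-0.001, 0.0, -1.0]]
force: [0.1, 0.4, 0.1]
opening: 0.629
```

>>> apply_moves:
  motion: "0 0 -0.01 0 0 0 0.03; 0 0 -0.03 0 0 0 0.03; 0 0 -0.07 0 0 0 0.03; 0 0 -0.12 0 0 0 0.03; 0 0 -0.18 0 0 0 0.03; 0 0 -0.23 0 0 0 0.03; -0.01 -0.03 -0.24 0 0 2 0.03; -0.02 -0.07 -0.24 0 0 4 0.03"

```text
time_s: 15.0
position: [0.4739, 0.0188, 0.2468]
tcp_rot: [[-0.999, 0.034, 0.004], [0.034, 0.999, -0.001], [-0.004, -0.001, -1.0]]
force: [0.3, 0.1, -0.8]
opening: 0.55
```

```bash
python3 - <<'E'
from h import *
plan([(.60,-.325,.24,174),(.60,-.325,.147,174)])
s=bot.capture("side");cv2.imwrite("pics/s9.png",crop(s,180,100,380,300,3))
E
```

```text
t 15.0 pos [0.4739 0.0188 0.2468] yaw 178.07 open 0.55 F [ 0.3  0.1 -0.8] j [-11.  17. 102.   0.  62. -99.]
-> [-0.1375 -0.3393  0.0076] [-0.02  0.24  4.07]
-> [-0.1371 -0.3393  0.1006] [-0.02  0.24  4.07]
```

View pics/s9.png

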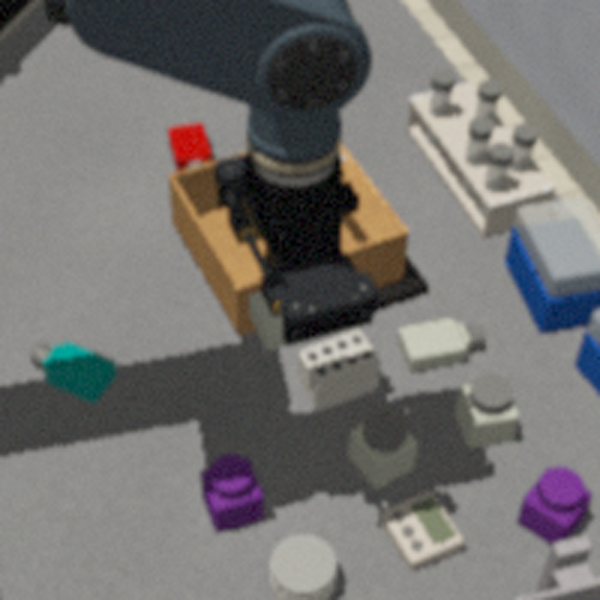

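Flask is held (opening ≈48 mm). Moving it over the chute.

>>> apply_moves:
  motion: "-0.012 -0.03 0 0 0 1 0.03; -0.035 -0.08 0 0 0 2 0.03; -0.055 -0.135 0 0 0 3 0.03; -0.08 -0.19 0 0 0 4 0.03; -0.1 -0.245 0 0 0 4 0.03; -0.125 -0.3 0 0 0 4 0.03; -0.137 -0.339 0 0 0 4 0.03; -0.137 -0.339 0.02 0 0 4 0.03"

```text
time_s: 16.05
position: [0.5996, -0.3291, 0.2259]
tcp_rot: [[-0.994, 0.108, 0.004], [0.108, 0.994, -0.004], [-0.004, -0.004, -1.0]]
force: [-0.8, 0.6, -0.9]
opening: 0.547
```

```bash
python3 - <<'E'
from h import *
plan([(.60,-.325,.147,174)])
s=bot.capture("side");cv2.imwrite("pics/s10.png",crop(s,280,200,460,400,3))
E
```

```text
t 16.05 pos [ 0.5996 -0.3291  0.2259] yaw 173.8 open 0.547 F [-0.8  0.6 -0.9] j [ -38.   35.   73.   -0.   72. -122.]
-> [0.0004 0.0043 0.0788] [-0.2   0.24 -0.2 ]
```

View pics/s10.png

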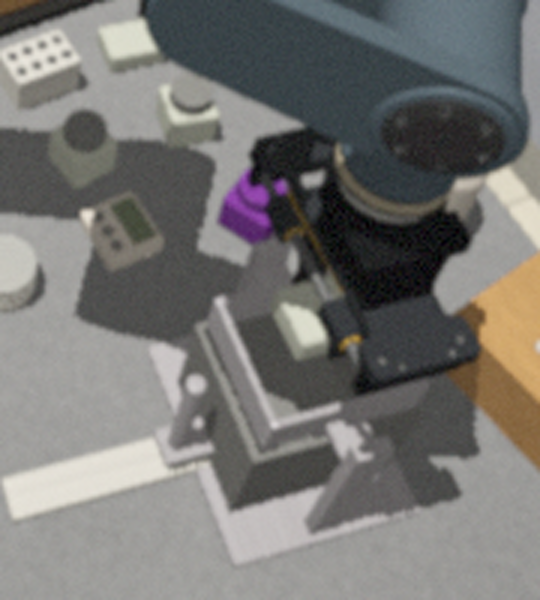

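>>> apply_moves:
  motion: "0 0.003 0 0 0 0 0.03; 0 0.003 0.02 0 0 0 0.03; 0 0.003 0.04 0 0 0 0.03; 0 0.003 0.06 0 0 0 0.03; 0 0.003 0.075 0 0 0 0.03; 0 0.003 0.078 0 0 0 0.03; 0 0.003 0.078 0 0 0 0.06; 0 0.003 0.078 0 0 0 0.06"

```text
time_s: 17.1
position: [0.5996, -0.3221, 0.1477]
tcp_rot: [[-0.995, 0.104, 0.002], [0.104, 0.995, -0.001], [-0.002, -0.001, -1.0]]
force: [-0.2, 0.5, 0.2]
opening: 0.661
```

>>> apply_moves:
  motion: "0 0 0 0 0 0 0.06; 0 0 0 0 0 0 0.06; 0 0 -0.04 0 0 0 0.06; 0 0 -0.09 0 0 0 0.06; 0 0.03 -0.11 0 0 0 0.06; 0.01 0.08 -0.11 0 0 0 0.06; 0.01 0.13 -0.11 0 0 0 0.06; 0.01 0.18 -0.11 0 0 0 0.06"

```text
time_s: 18.1
position: [0.6077, -0.1403, 0.257]
tcp_rot: [[-0.994, 0.105, 0.001], [0.105, 0.994, -0.0], [-0.001, -0.0, -1.0]]
force: [0.2, -0.0, -0.4]
opening: 0.688
```

```bash
python3 - <<'E'
from h import *
plan([(.682,.096,.24,173),(.682,.096,.08,173)])
s=bot.capture("side");cv2.imwrite("pics/s11.png",crop(s,190,120,450,400,2.1))
t=bot.capture("top");cv2.imwrite("pics/t11.png",crop(t,100,110,530,310,1.8))
E
```

```text
t 18.1 pos [ 0.6077 -0.1403  0.257 ] yaw 173.97 open 0.688 F [ 0.2 -0.  -0.4] j [ -23.   28.   80.    0.   72. -107.]
-> [-0.049   0.2428  0.017 ] [-0.    0.04  0.97]
-> [-0.0489  0.2428  0.177 ] [-0.    0.04  0.97]
```

View pics/s11.png

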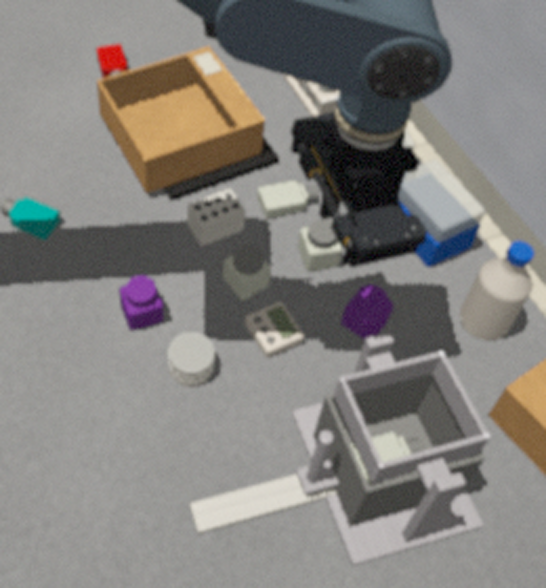

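View pics/t11.png

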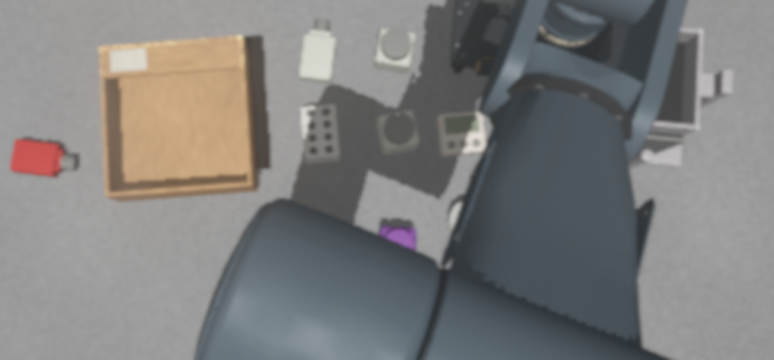

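Flask B shows inside the bin at side-crop (390,445), and flask A is unmoved at top px (277,140). Next I'll pick flask A, the natural one.

>>> apply_moves:
  motion: "-0.01 0.04 0 0 0 0 0.087; -0.02 0.09 0 0 0 1 0.087; -0.03 0.14 0.01 0 0 1 0.087; -0.04 0.19 0.02 0 0 1 0.087; -0.049 0.242 0.03 0 0 1 0.087; -0.049 0.242 0.08 0 0 1 0.087; -0.049 0.242 0.13 0 0 1 0.087; -0.049 0.242 0.17 0 0 1 0.087"

```text
time_s: 19.2
position: [0.6814, 0.0935, 0.0845]
tcp_rot: [[-0.993, 0.122, -0.001], [0.122, 0.993, -0.0], [0.001, -0.001, -1.0]]
force: [0.3, 0.0, 0.8]
opening: 0.999
```

```bash
python3 - <<'E'
from h import *
plan([(.682,.095,.003,173)])
s=bot.capture("side");cv2.imwrite("pics/s12.png",crop(s,240,140,400,280,4))
E
```

```text
t 19.2 pos [0.6814 0.0935 0.0845] yaw 173.02 open 0.999 F [0.3 0.  0.8] j [ -1.  44.  78.  -0.  58. -84.]
-> [-0.0005  0.0016  0.0815] [-0.03 -0.07  0.02]
```

View pics/s12.png

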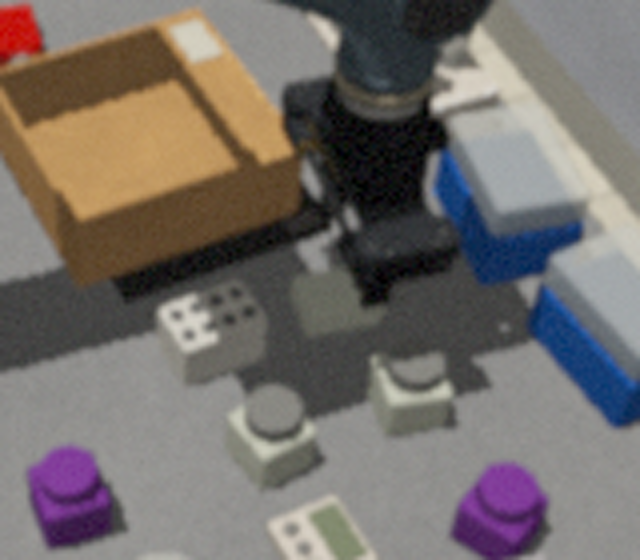

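>>> apply_moves:
  motion: "0 0.001 0.03 0 0 0 0.087; 0 0.001 0.055 0 0 0 0.087; 0 0.001 0.075 0 0 0 0.087; 0 0.001 0.081 0 0 0 0.087; 0 0.001 0.081 0 0 0 0.03; 0 0.001 0.081 0 0 0 0.03; 0 0.001 0.081 0 0 0 0.03; 0 0.001 0.081 0 0 0 0.03"

```text
time_s: 20.25
position: [0.6825, 0.0951, 0.0063]
tcp_rot: [[-0.993, 0.122, 0.001], [0.122, 0.993, 0.0], [-0.001, 0.0, -1.0]]
force: [0.0, 0.6, 0.2]
opening: 0.632
```

>>> apply_moves:
  motion: "0 0 0 0 0 0 0.03; 0 0 -0.01 0 0 0 0.03; 0 0 -0.04 0 0 0 0.03; 0 0 -0.09 0 0 0 0.03; 0 0 -0.15 0 0 0 0.03; 0 0 -0.21 0 0 0 0.03; 0.01 -0.03 -0.24 0 0 0 0.03; 0.02 -0.07 -0.24 0 0 0 0.03"

```text
time_s: 21.25
position: [0.6552, 0.0278, 0.2503]
tcp_rot: [[-0.993, 0.12, 0.009], [0.12, 0.993, -0.001], [-0.009, -0.0, -1.0]]
force: [-0.4, -1.1, -0.2]
opening: 0.547
```

```bash
python3 - <<'E'
from h import *
plan([(.60,-.325,.24,174),(.60,-.325,.147,174)])
E
```

```text
t 21.25 pos [0.6552 0.0278 0.2503] yaw 173.13 open 0.547 F [-0.4 -1.1 -0.2] j [ -7.  31.  76.  -0.  73. -90.]
-> [ 0.0128 -0.3568  0.0103] [-0.02  0.49 -0.87]
-> [ 0.0136 -0.3568  0.1033] [-0.02  0.49 -0.87]
```

>>> apply_moves:
  motion: "0 -0.04 0 0 0 0 0.03; 0.002 -0.09 0 0 0 0 0.03; 0.004 -0.14 0 0 0 -1 0.03; 0.007 -0.195 0 0 0 -1 0.03; 0.009 -0.25 0 0 0 -1 0.03; 0.011 -0.305 0 0 0 -1 0.03; 0.013 -0.354 0 0 0 -1 0.03; 0.013 -0.354 0.02 0 0 -1 0.03"

```text
time_s: 22.25
position: [0.5974, -0.3275, 0.2275]
tcp_rot: [[-0.994, 0.11, 0.004], [0.11, 0.994, -0.005], [-0.005, -0.004, -1.0]]
force: [0.2, 0.9, -0.7]
opening: 0.551
```

```bash
python3 - <<'E'
from h import *
plan([(.60,-.325,.147,174)])
s=bot.capture("side");cv2.imwrite("pics/s13.png",crop(s,280,200,460,400,3))
E
```

```text
t 22.25 pos [ 0.5974 -0.3275  0.2275] yaw 173.71 open 0.551 F [ 0.2  0.9 -0.7] j [ -38.   34.   73.   -0.   72. -122.]
-> [-0.002   0.0032  0.0805] [-0.26  0.26 -0.29]
```

View pics/s13.png

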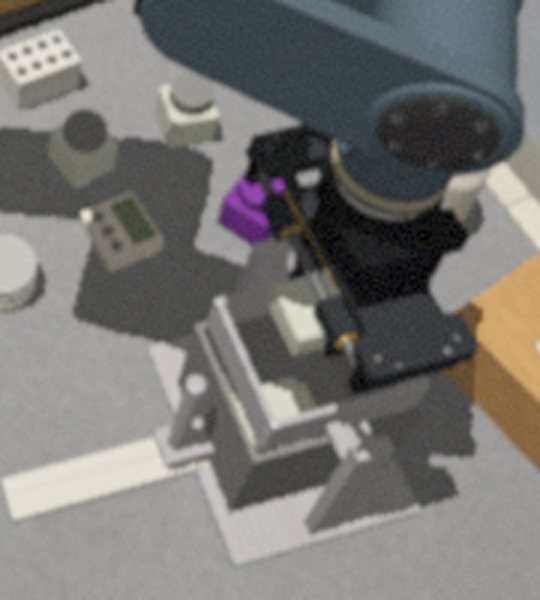

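>>> apply_moves:
  motion: "-0.002 0.001 0 0 0 0 0.03; -0.002 0.001 0.02 0 0 0 0.03; -0.002 0.001 0.04 0 0 0 0.03; -0.002 0.001 0.06 0 0 0 0.03; -0.002 0.001 0.075 0 0 0 0.03; -0.002 0.001 0.08 0 0 0 0.03; -0.002 0.001 0.08 0 0 0 0.06; -0.002 0.001 0.08 0 0 0 0.06"

```text
time_s: 23.3
position: [0.6003, -0.3215, 0.1467]
tcp_rot: [[-0.995, 0.104, 0.002], [0.104, 0.995, -0.001], [-0.002, -0.001, -1.0]]
force: [0.9, -0.2, -0.2]
opening: 0.661
```

>>> apply_moves:
  motion: "0 0 0 0 0 0 0.06; 0 0 0 0 0 0 0.06; 0 0 -0.04 0 0 0 0.06; 0 0 -0.09 0 0 0 0.06; 0.01 0.03 -0.12 0 0 0 0.06; 0.03 0.08 -0.12 0 0 0 0.06; 0.06 0.13 -0.12 0 0 0 0.06; 0.1 0.16 -0.12 0 0 0 0.06"

```text
time_s: 24.3
position: [0.5163, -0.1494, 0.2659]
tcp_rot: [[-0.995, 0.103, 0.001], [0.103, 0.995, 0.0], [-0.001, 0.0, -1.0]]
force: [0.4, -0.1, -0.3]
opening: 0.693
```

```bash
python3 - <<'E'
from h import *
plan([(.51,-.316,.22,174),(.512,-.3155,.119,174)])
s=bot.capture("side");cv2.imwrite("pics/s14.png",crop(s,180,120,450,400,2.1))
t=bot.capture("top");cv2.imwrite("pics/t14.png",crop(t,100,110,530,310,1.8))
E
```

```text
t 24.3 pos [ 0.5163 -0.1494  0.2659] yaw 174.1 open 0.693 F [ 0.4 -0.1 -0.3] j [ -28.   21.   92.    0.   68. -112.]
-> [-0.0108 -0.1664  0.0459] [0.01 0.06 0.1 ]
-> [-0.0126 -0.1657  0.1469] [0.01 0.06 0.1 ]
```

View pics/s14.png

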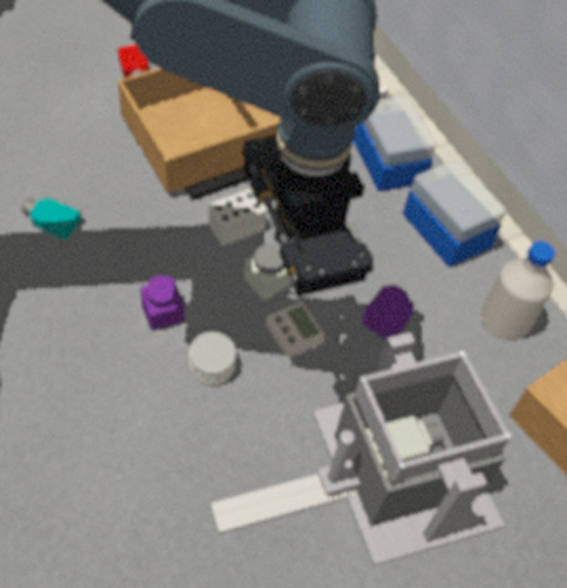

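View pics/t14.png

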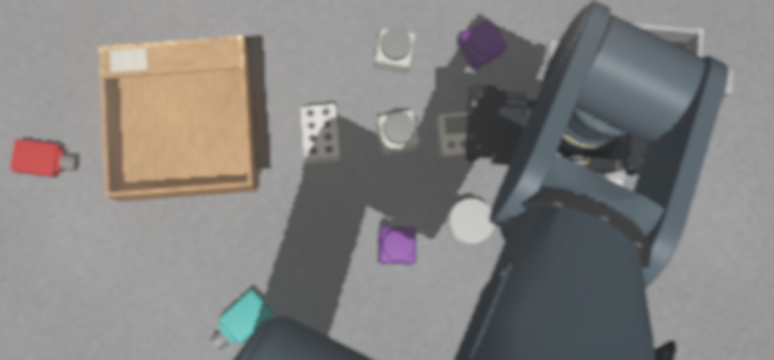

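```bash
python3 - <<'E'
from h import *
s=bot.capture("side");cv2.imwrite("pics/s15.png",crop(s,325,280,430,395,5.2))
E
```

```text
(no output)
```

View pics/s15.png

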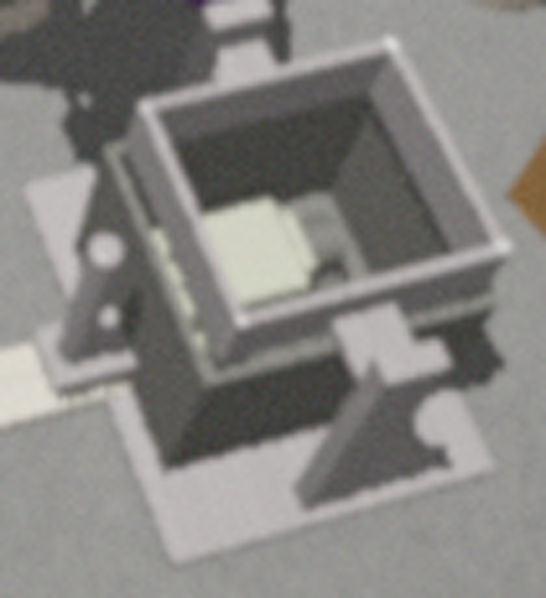

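Both flasks are in: the upper block shows through the chute at crop (255,250), lying flat well below the rim. I'll draw the bin out now.

>>> apply_moves:
  motion: "-0.002 -0.03 0 0 0 0 0.05; -0.006 -0.08 0 0 0 0 0.05; -0.01 -0.13 0 0 0 0 0.05; -0.0125 -0.166 0.02 0 0 0 0.05; -0.0125 -0.166 0.06 0 0 0 0.05; -0.0125 -0.166 0.09 0 0 0 0.05; -0.0125 -0.166 0.09 0 0 0 0.05; -0.0125 -0.166 0.09 0 0 0 0.05"

```text
time_s: 25.45
position: [0.5131, -0.3194, 0.1767]
tcp_rot: [[-0.994, 0.105, 0.002], [0.105, 0.994, -0.002], [-0.002, -0.002, -1.0]]
force: [-0.1, 0.1, 0.7]
opening: 0.576
```

```bash
python3 - <<'E'
from h import *
plan([(.512,-.3155,.119,174)])
E
```

```text
t 25.45 pos [ 0.5131 -0.3194  0.1767] yaw 173.98 open 0.576 F [-0.1  0.1  0.7] j [ -42.   32.   88.   -0.   60. -126.]
-> [0.0017 0.0039 0.0577] [-0.11  0.13 -0.02]
```

>>> apply_moves:
  motion: "0.001 0.003 0.02 0 0 0 0.05; 0.001 0.003 0.035 0 0 0 0.05; 0.001 0.003 0.05 0 0 0 0.05; 0.001 0.003 0.057 0 0 0 0.05; 0.001 0.003 0.057 0 0 0 0.05; 0.001 0.003 0.057 0 0 0 0.005; 0.001 0.003 0.057 0 0 0 0.005; 0.001 0.003 0.057 0 0 0 0.005"

```text
time_s: 26.45
position: [0.5115, -0.315, 0.1189]
tcp_rot: [[-0.995, 0.104, 0.001], [0.104, 0.995, -0.001], [-0.001, -0.0, -1.0]]
force: [-0.4, -0.8, -0.3]
opening: 0.322
```

>>> apply_moves:
  motion: "0.005 0 0 0 0 0 0.005; 0.015 0 0 0 0 0 0.005; 0.03 0 0 0 0 0 0.005; 0.045 0 0 0 0 0 0.005; 0.06 0 0 0 0 0 0.005; 0.075 0 0 0 0 0 0.005; 0.09 0 0 0 0 0 0.005; 0.1 0 0 0 0 0 0.005"

```text
time_s: 27.45
position: [0.4106, -0.3039, 0.1187]
tcp_rot: [[-0.994, 0.105, -0.001], [0.105, 0.994, 0.001], [0.001, 0.001, -1.0]]
force: [2.5, 3.9, 3.9]
opening: 0.177
```

>>> apply_moves:
  motion: "0.006 0 0 0 0 0 0.005; 0.011 0 0 0 0 0 0.005; 0.016 0 0 0 0 0 0.005; 0.02 0 0 0 0 0 0.005; 0.024 0 0 0 0 0 0.005; 0.027 0 0 0 0 0 0.005; 0.028 0 0 0 0 0 0.005; 0.028 0 0 0 0 0 0.005"

```text
time_s: 28.45
position: [0.3837, -0.301, 0.1187]
tcp_rot: [[-0.995, 0.104, -0.001], [0.104, 0.995, 0.001], [0.001, 0.001, -1.0]]
force: [1.5, 4.6, 6.2]
opening: 0.175
```

>>> apply_moves:
  motion: "0 0 0 0 0 0 0.04; 0 0 0 0 0 0 0.05; 0 0 -0.02 0 0 0 0.05; 0 0 -0.06 0 0 0 0.05; 0 0 -0.11 0 0 0 0.07; -0.02 0.03 -0.13 0 0 -3 0.07; -0.04 0.08 -0.13 0 0 -6 0.07; -0.06 0.12 -0.13 0 0 -9 0.07"

```text
time_s: 29.45
position: [0.4566, -0.1877, 0.2487]
tcp_rot: [[-0.999, -0.054, 0.0], [-0.054, 0.999, -0.001], [0.0, -0.001, -1.0]]
force: [-0.3, -0.4, -0.2]
opening: 0.794
```

```bash
python3 - <<'E'
from h import *
plan([(.5675,-.005,.24,189.5),(.5675,-.005,.1,189.5)])
s=bot.capture("side");cv2.imwrite("pics/s16.png",crop(s,190,120,450,400,2.1))
t=bot.capture("top");cv2.imwrite("pics/t16.png",crop(t,100,110,530,310,1.8))
cv2.imwrite("pics/t16b.png",crop(t,290,110,360,210,6))
E
```

```text
t 29.45 pos [ 0.4566 -0.1877  0.2487] yaw -176.92 open 0.794 F [-0.3 -0.4 -0.2] j [ -35.   18.   99.   -0.   63. -128.]
-> [-0.1206  0.1765  0.0085] [-0.07 -0.   -6.42]
-> [-0.1206  0.1766  0.1485] [-0.07 -0.   -6.42]
```

View pics/s16.png

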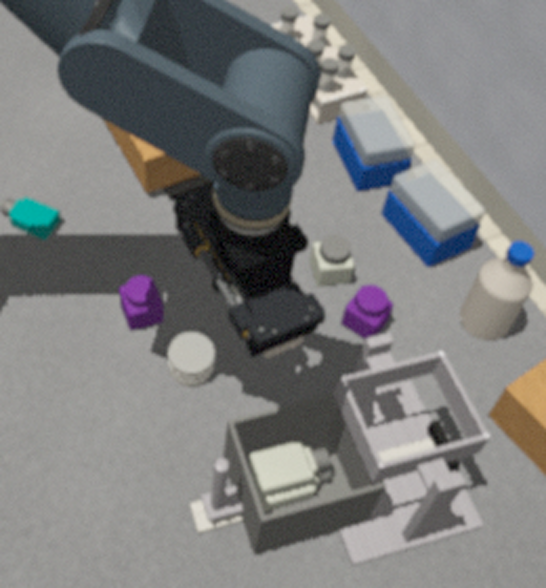

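View pics/t16.png

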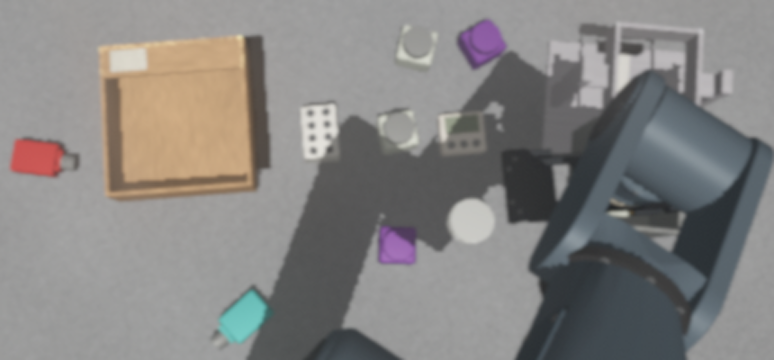

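View pics/t16b.png

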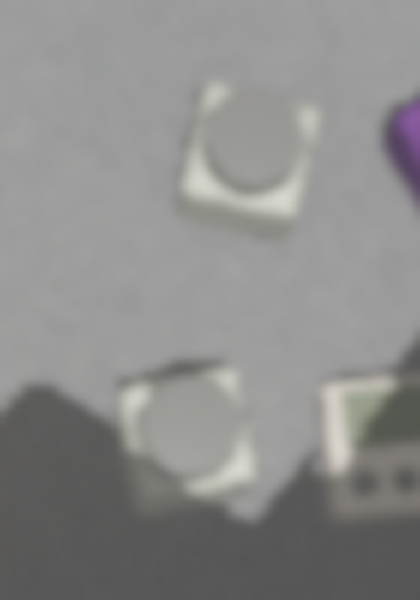

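The bin is out with both flasks stacked inside, at side-crop (285,465). The far jar has been knocked aside: its cap is now at top px (332,132). The near jar is unchanged at (321,181); it's the natural one, and the purple ones at (320,245) and (368,133) stay. I'll take the near jar.

```bash
python3 - <<'E'
from h import *
f=lambda u,v,z: ray("top",(290+u/6-.5,110+v/6-.5),z).round(4)
print("far",f(258,137,.066),"near",f(188,428,.066))
a,b,c=f(217,80,.048),f(320,103,.048),f(182,190,.048); print(a,b,c,np.degrees(np.arctan2(*(a-b)[[1,0]])),np.degrees(np.arctan2(*(a-c)[[1,0]])))
print("timer left",f(325,380,.022))
E
```

```text
far [ 0.6922 -0.0364  0.066 ] near [ 0.5672 -0.0037  0.066 ]
[ 0.7232 -0.0212  0.048 ] [ 0.7121 -0.0654  0.048 ] [ 0.6746 -0.005   0.048 ] 75.9027711591352 -18.43494882292202
timer left [ 0.5956 -0.0674  0.022 ]
```

>>> apply_moves:
  motion: "-0.02 0.03 0 0 0 -2 0.07; -0.045 0.07 0 0 0 -4 0.07; -0.075 0.11 0 0 0 -6.4 0.07; -0.1 0.15 0 0 0 -6.4 0.07; -0.1206 0.1766 0.01 0 0 -6.4 0.07; -0.1206 0.1766 0.06 0 0 -6.4 0.07; -0.1206 0.1766 0.11 0 0 -6.4 0.07; -0.1206 0.1766 0.145 0 0 -6.4 0.07"

```text
time_s: 30.55
position: [0.5664, -0.0068, 0.101]
tcp_rot: [[-0.987, -0.163, -0.003], [-0.163, 0.987, -0.001], [0.003, -0.0, -1.0]]
force: [-1.0, -0.3, -0.4]
opening: 0.806
```

```bash
python3 - <<'E'
from h import *
plan([(.5675,-.005,.021,189.5)])
s=bot.capture("side");cv2.imwrite("pics/s17.png",crop(s,240,180,400,310,4.5))
E
```

```text
t 30.55 pos [ 0.5664 -0.0068  0.101 ] yaw -170.61 open 0.806 F [-1.  -0.3 -0.4] j [ -12.   35.   96.   -0.   48. -111.]
-> [-0.0016  0.0016  0.08  ] [-0.01 -0.16 -0.11]
```

View pics/s17.png

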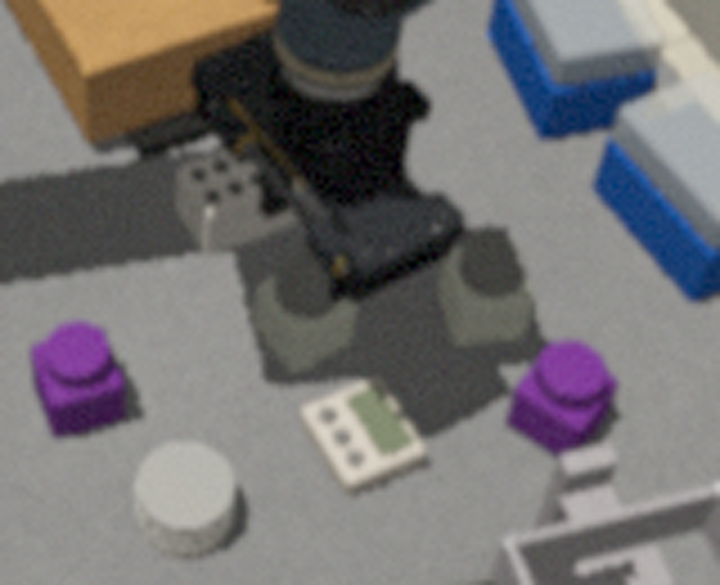

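>>> apply_moves:
  motion: "-0.001 0.001 0.02 0 0 0 0.07; -0.001 0.001 0.045 0 0 0 0.07; -0.001 0.001 0.065 0 0 0 0.07; -0.001 0.001 0.078 0 0 0 0.07; -0.001 0.001 0.08 0 0 0 0.05; -0.001 0.001 0.08 0 0 0 0.035; -0.001 0.001 0.08 0 0 0 0.035; -0.001 0.001 0.08 0 0 0 0.035"

```text
time_s: 31.6
position: [0.5688, -0.0047, 0.0243]
tcp_rot: [[-0.987, -0.164, 0.001], [-0.164, 0.987, -0.0], [-0.001, -0.001, -1.0]]
force: [-0.8, 0.0, 1.0]
opening: 0.598
```

>>> apply_moves:
  motion: "0 0 0 0 0 0 0.035; 0 0 -0.02 0 0 0 0.035; 0 0 -0.06 0 0 0 0.035; 0 0 -0.11 0 0 0 0.035; 0 0 -0.16 0 0 0 0.035; 0 0 -0.19 0 0 0 0.035; 0 0.03 -0.19 0 0 2 0.035; 0 0.06 -0.19 0 0 4 0.035"

```text
time_s: 32.6
position: [0.5581, 0.0551, 0.2141]
tcp_rot: [[-0.996, -0.092, 0.001], [-0.092, 0.996, 0.0], [-0.001, 0.0, -1.0]]
force: [-0.5, -0.2, -1.5]
opening: 0.6
```

```bash
python3 - <<'E'
from h import *
plan([(.53,.335,.2,183),(.53,.335,.06,183)])
s=bot.capture("side");cv2.imwrite("pics/s18.png",crop(s,180,100,400,310,3))
E
```

```text
t 32.6 pos [0.5581 0.0551 0.2141] yaw -174.73 open 0.6 F [-0.5 -0.2 -1.5] j [  -6.   26.   92.    0.   62. -101.]
-> [0.0023 0.2813 0.0141] [0.01 0.04 2.27]
-> [0.0024 0.2813 0.1541] [0.01 0.04 2.27]
```

View pics/s18.png

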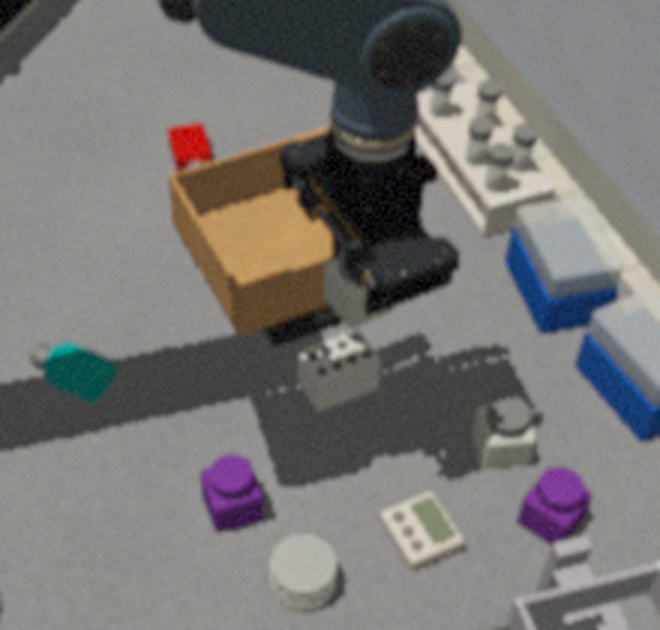

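>>> apply_moves:
  motion: "0 0.04 0 0 0 0 0.035; 0 0.09 0 0 0 1 0.035; 0 0.14 0 0 0 2 0.035; 0 0.19 0 0 0 2 0.035; 0.002 0.24 0 0 0 2 0.035; 0.002 0.28 0.02 0 0 2 0.035; 0.002 0.28 0.06 0 0 2 0.035; 0.002 0.28 0.1 0 0 2 0.035"

```text
time_s: 33.65
position: [0.5295, 0.3341, 0.1125]
tcp_rot: [[-0.998, -0.061, 0.0], [-0.061, 0.998, 0.0], [-0.0, 0.0, -1.0]]
force: [0.4, 0.2, -1.9]
opening: 0.598
```

```bash
python3 - <<'E'
from h import *
plan([(.53,.335,.046,183)])
s=bot.capture("side");cv2.imwrite("pics/s19.png",crop(s,180,80,340,240,4))
E
```

```text
t 33.65 pos [0.5295 0.3341 0.1125] yaw -176.48 open 0.598 F [ 0.4  0.2 -1.9] j [ 22.  38.  87.  -0.  55. -71.]
-> [-0.0006  0.0009  0.0665] [0.   0.02 0.52]
```

View pics/s19.png

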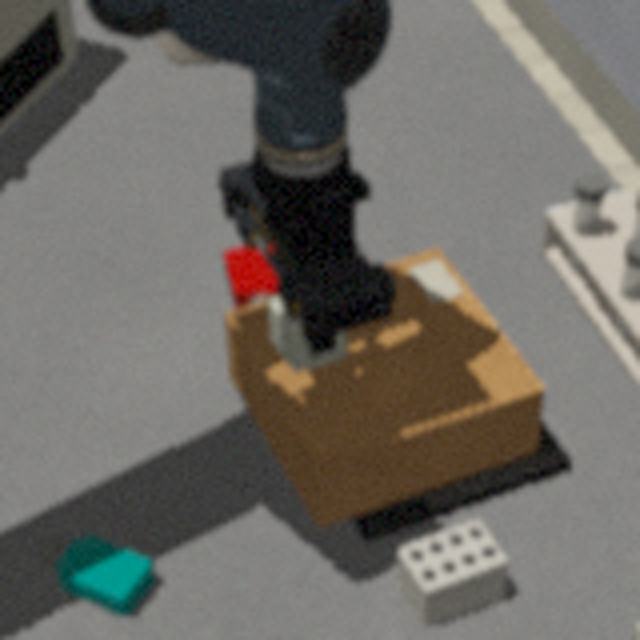

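>>> apply_moves:
  motion: "0 0 0.02 0 0 0 0.035; 0 0 0.04 0 0 0 0.035; 0 0 0.055 0 0 0 0.035; 0 0 0.064 0 0 0 0.035; 0 0 0.067 0 0 0 0.035; 0 0 0.067 0 0 0 0.05; 0 0 0.067 0 0 0 0.066; 0 0 0.067 0 0 0 0.066"

```text
time_s: 34.7
position: [0.5305, 0.3334, 0.0472]
tcp_rot: [[-0.998, -0.059, 0.001], [-0.059, 0.998, 0.001], [-0.001, 0.0, -1.0]]
force: [-0.2, 0.6, -0.6]
opening: 0.728
```

>>> apply_moves:
  motion: "0 0 0 0 0 0 0.066; 0 0 -0.02 0 0 0 0.066; 0 0 -0.06 0 0 0 0.066; 0 0 -0.11 0 0 0 0.066; 0 -0.02 -0.16 0 0 2 0.066; -0.01 -0.07 -0.18 0 0 4 0.066; -0.03 -0.12 -0.18 0 0 8 0.066; -0.06 -0.16 -0.18 0 0 12 0.066"

```text
time_s: 35.7
position: [0.5997, 0.1755, 0.2292]
tcp_rot: [[-0.988, 0.152, 0.002], [0.152, 0.988, 0.0], [-0.002, 0.001, -1.0]]
force: [0.9, 1.1, 0.4]
opening: 0.758
```

```bash
python3 - <<'E'
from h import *
plan([(.692,-.036,.2,165)])
s=bot.capture("side");cv2.imwrite("pics/s20.png",crop(s,190,100,400,310,3))
t=bot.capture("top");cv2.imwrite("pics/t20.png",crop(t,140,110,400,260,3))
cv2.imwrite("pics/t20b.png",crop(t,290,110,390,190,6))
E
```

```text
t 35.7 pos [0.5997 0.1755 0.2292] yaw 171.27 open 0.758 F [0.9 1.1 0.4] j [  6.  30.  82.  -0.  68. -75.]
-> [-0.1233 -0.1951  0.0293] [0.04 0.13 6.27]
```

View pics/s20.png

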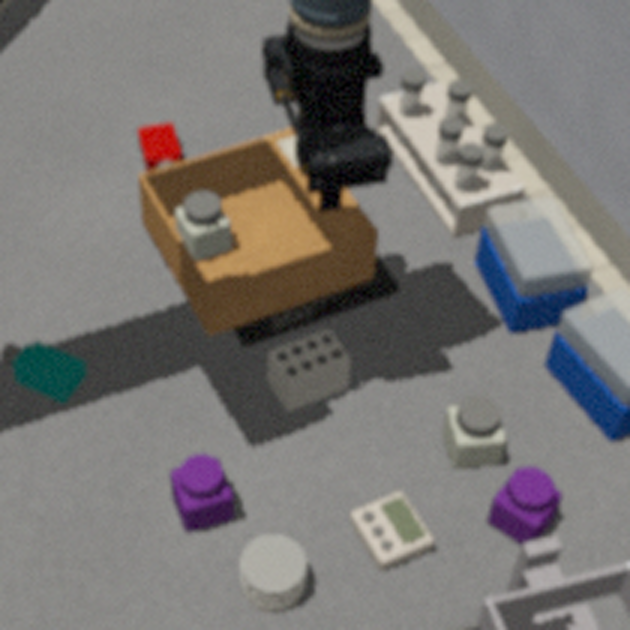

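View pics/t20.png

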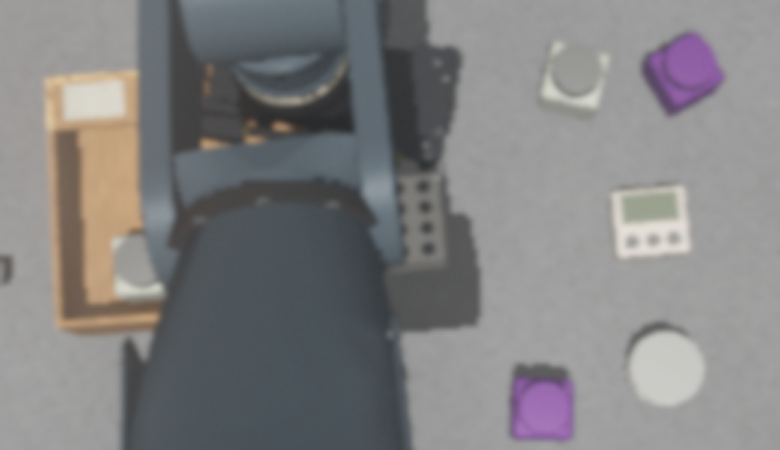

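View pics/t20b.png

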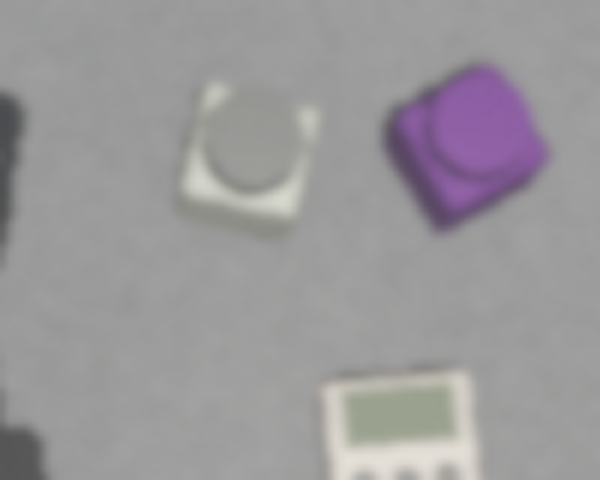

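Jar 1 stands in the tray at side-crop (203,225). The far jar, the natural one at top px (332,132), is about 29 mm from the purple one at (368,133). The enlarged crop confirms the pale body with grey cap.

```bash
python3 - <<'E'
from h import *
plan([(.6925,-.034,.2,166.5),(.6925,-.034,.1,166.5)])
E
```

```text
t 35.8 pos [0.6034 0.1727 0.2286] yaw 171.07 open 0.759 F [-0.4  0.1  0.3] j [  6.  30.  82.  -0.  68. -75.]
-> [-0.12   -0.1903  0.0294] [-0.01  0.35  4.57]
-> [-0.1194 -0.1903  0.1294] [-0.01  0.35  4.57]
```

>>> apply_moves:
  motion: "-0.02 -0.03 0 0 0 1 0.064; -0.05 -0.08 0 0 0 2 0.064; -0.08 -0.12 0 0 0 3 0.064; -0.1 -0.16 0 0 0 4.5 0.064; -0.119 -0.19 0.01 0 0 4.5 0.064; -0.119 -0.19 0.05 0 0 4.5 0.064; -0.119 -0.19 0.09 0 0 4.5 0.064; -0.119 -0.19 0.12 0 0 4.5 0.064"

```text
time_s: 36.8
position: [0.6879, -0.0279, 0.1059]
tcp_rot: [[-0.974, 0.226, -0.001], [0.226, 0.974, 0.001], [0.001, 0.0, -1.0]]
force: [0.2, 0.3, -1.0]
opening: 0.733
```

```bash
python3 - <<'E'
from h import *
plan([(.6925,-.034,.021,166.5)])
s=bot.capture("side");cv2.imwrite("pics/s21.png",crop(s,270,160,410,300,4))
E
```

```text
t 36.8 pos [ 0.6879 -0.0279  0.1059] yaw 166.93 open 0.733 F [ 0.2  0.3 -1. ] j [-12.  43.  77.   0.  60. -89.]
-> [-0.006  -0.0049  0.0849] [ 0.02 -0.07  0.43]
```

View pics/s21.png

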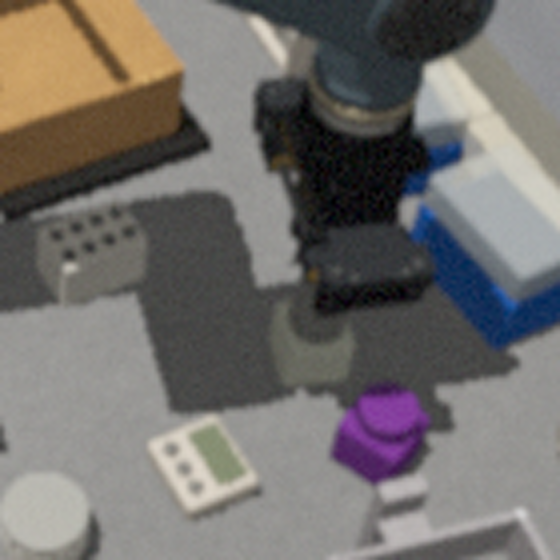

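>>> apply_moves:
  motion: "-0.005 -0.005 0 0 0 0 0.064; -0.005 -0.005 0 0 0 0 0.064; -0.005 -0.005 0.01 0 0 0 0.064; -0.005 -0.005 0.02 0 0 0 0.064; -0.005 -0.005 0.025 0 0 0 0.064; -0.005 -0.005 0.025 0 0 0 0.064; -0.005 -0.005 0.025 0 0 0 0.064; -0.005 -0.005 0.025 0 0 0 0.064"

```text
time_s: 37.85
position: [0.6927, -0.0347, 0.0819]
tcp_rot: [[-0.974, 0.227, 0.001], [0.227, 0.974, -0.0], [-0.001, 0.0, -1.0]]
force: [0.6, -0.5, 0.4]
opening: 0.732
```

```bash
python3 - <<'E'
from h import *
plan([(.6925,-.034,.021,166.5)])
E
```

```text
t 37.85 pos [ 0.6927 -0.0347  0.0819] yaw 166.91 open 0.732 F [ 0.6 -0.5  0.4] j [-12.  45.  77.  -0.  58. -89.]
-> [0.0004 0.0006 0.0609] [0.   0.04 0.41]
```

>>> apply_moves:
  motion: "0 0 0.015 0 0 0 0.064; 0 0 0.03 0 0 0 0.064; 0 0 0.045 0 0 0 0.064; 0 0 0.057 0 0 0 0.064; 0 0 0.061 0 0 0 0.064; 0 0 0.061 0 0 0 0.035; 0 0 0.061 0 0 0 0.035; 0 0 0.061 0 0 0 0.035"

```text
time_s: 38.85
position: [0.6927, -0.0347, 0.0211]
tcp_rot: [[-0.974, 0.227, 0.001], [0.227, 0.974, -0.0], [-0.001, -0.0, -1.0]]
force: [-0.5, -0.3, -1.0]
opening: 0.595
```

>>> apply_moves:
  motion: "0 0 0 0 0 0 0.035; 0 0 -0.02 0 0 0 0.035; 0 0 -0.06 0 0 0 0.035; 0 0 -0.11 0 0 0 0.035; 0 0 -0.16 0 0 0 0.035; 0 0 -0.19 0 0 0 0.035; 0.02 0.03 -0.19 0 0 -3 0.035; 0.04 0.06 -0.19 0 0 -6 0.035"

```text
time_s: 39.85
position: [0.6672, 0.0331, 0.213]
tcp_rot: [[-0.992, 0.123, 0.003], [0.123, 0.992, -0.0], [-0.003, 0.0, -1.0]]
force: [-0.2, 0.6, -1.0]
opening: 0.596
```

```bash
python3 - <<'E'
from h import *
plan([(.595,.265,.2,183),(.595,.265,.046,183)])
s=bot.capture("side");cv2.imwrite("pics/s22.png",crop(s,180,100,400,310,3))
E
```

```text
t 39.85 pos [0.6672 0.0331 0.213 ] yaw 172.93 open 0.596 F [-0.2  0.6 -1. ] j [ -7.  34.  76.   0.  70. -90.]
-> [0.1002 0.2212 0.0127] [ -0.     0.18 -10.07]
-> [0.1007 0.2212 0.1667] [ -0.     0.18 -10.07]
```

View pics/s22.png

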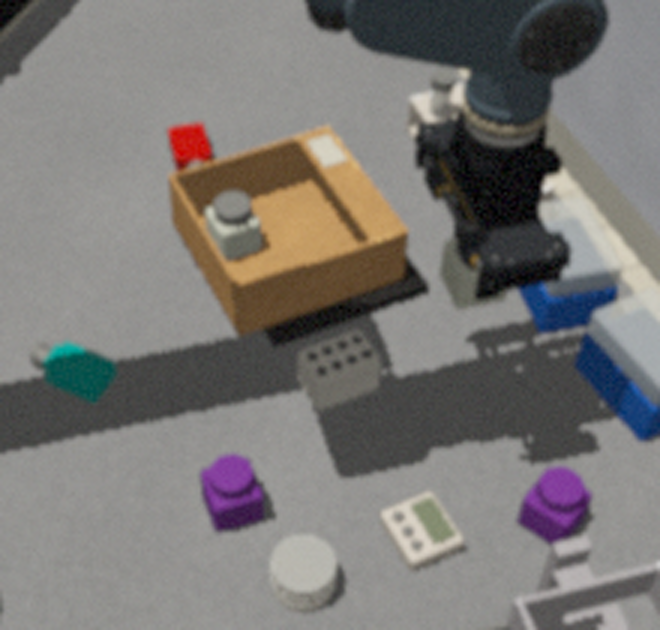

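>>> apply_moves:
  motion: "0.015 0.03 0 0 0 -2 0.035; 0.035 0.075 0 0 0 -4 0.035; 0.06 0.12 0 0 0 -6 0.035; 0.08 0.17 0 0 0 -8 0.035; 0.1 0.215 0 0 0 -10 0.035; 0.1 0.22 0.02 0 0 -10 0.035; 0.1 0.22 0.06 0 0 -10 0.035; 0.1 0.22 0.09 0 0 -10 0.035"

```text
time_s: 40.9
position: [0.5948, 0.2639, 0.1207]
tcp_rot: [[-0.999, -0.051, 0.001], [-0.051, 0.999, 0.0], [-0.001, 0.0, -1.0]]
force: [0.7, 0.1, -0.4]
opening: 0.598
```

```bash
python3 - <<'E'
from h import *
plan([(.595,.265,.046,183)])
s=bot.capture("side");cv2.imwrite("pics/s23.png",crop(s,200,90,340,230,4))
E
```

```text
t 40.9 pos [0.5948 0.2639 0.1207] yaw -177.05 open 0.598 F [ 0.7  0.1 -0.4] j [ 14.  39.  83.  -0.  58. -79.]
-> [-0.0003  0.0011  0.0747] [ 0.    0.04 -0.05]
```

View pics/s23.png

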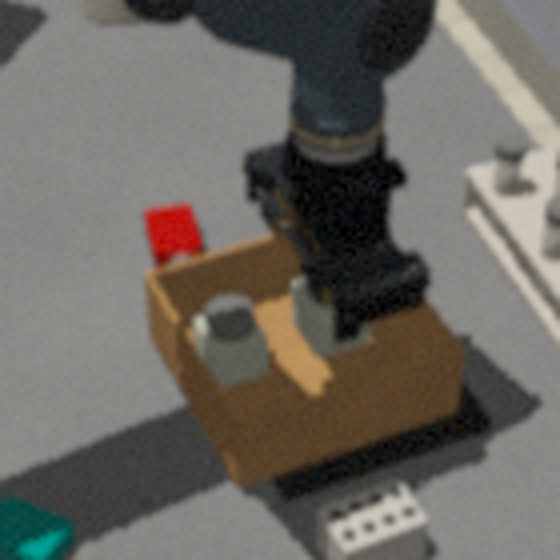

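>>> apply_moves:
  motion: "0 0.001 0.02 0 0 0 0.035; 0 0.001 0.04 0 0 0 0.035; 0 0.001 0.06 0 0 0 0.035; 0 0.001 0.071 0 0 0 0.035; 0 0.001 0.075 0 0 0 0.035; 0 0.001 0.075 0 0 0 0.05; 0 0.001 0.075 0 0 0 0.066; 0 0.001 0.075 0 0 0 0.066"

```text
time_s: 41.95
position: [0.5956, 0.2647, 0.0464]
tcp_rot: [[-0.999, -0.051, 0.002], [-0.051, 0.999, 0.0], [-0.002, 0.0, -1.0]]
force: [-0.8, -0.2, -0.1]
opening: 0.721
```

>>> apply_moves:
  motion: "0 0 0 0 0 0 0.066; 0 0 -0.02 0 0 0 0.066; 0 0 -0.06 0 0 0 0.066; 0 0 -0.11 0 0 0 0.066; 0 -0.02 -0.17 0 0 0 0.066; 0.03 -0.07 -0.22 0 0 0 0.066; 0.05 -0.12 -0.25 0 0 0 0.066; 0.08 -0.17 -0.25 0 0 0 0.066"

```text
time_s: 42.95
position: [0.5286, 0.0964, 0.2993]
tcp_rot: [[-0.999, -0.052, 0.009], [-0.052, 0.999, -0.001], [-0.009, -0.001, -1.0]]
force: [1.3, -0.3, 0.2]
opening: 0.76
```

>>> apply_moves:
  motion: "0.02 -0.04 0 0 0 0 0.066; 0.04 -0.09 0 0 0 0 0.066; 0.05 -0.14 0 0 0 0 0.066; 0.06 -0.18 0 0 0 0 0.066; 0.06 -0.18 0 0 0 0 0.066; 0.06 -0.18 0 0 0 0 0.066; 0.06 -0.18 0 0 0 0 0.066; 0.06 -0.18 0 0 0 0 0.066"

```text
time_s: 43.95
position: [0.4765, -0.0841, 0.2949]
tcp_rot: [[-0.999, -0.053, 0.0], [-0.053, 0.999, 0.0], [-0.0, 0.0, -1.0]]
force: [0.3, -0.7, 0.6]
opening: 0.758
```

```bash
python3 - <<'E'
from h import *
plan([])
s=bot.capture("side");cv2.imwrite("pics/s24.png",crop(s,10,60,450,410,1.7))
t=bot.capture("top");cv2.imwrite("pics/t24.png",crop(t,0,50,560,420,1.4))
E
```

```text
t 43.95 pos [ 0.4765 -0.0841  0.2949] yaw -176.99 open 0.758 F [ 0.3 -0.7  0.6] j [ -23.   14.   96.    0.   70. -116.]
```

View pics/s24.png

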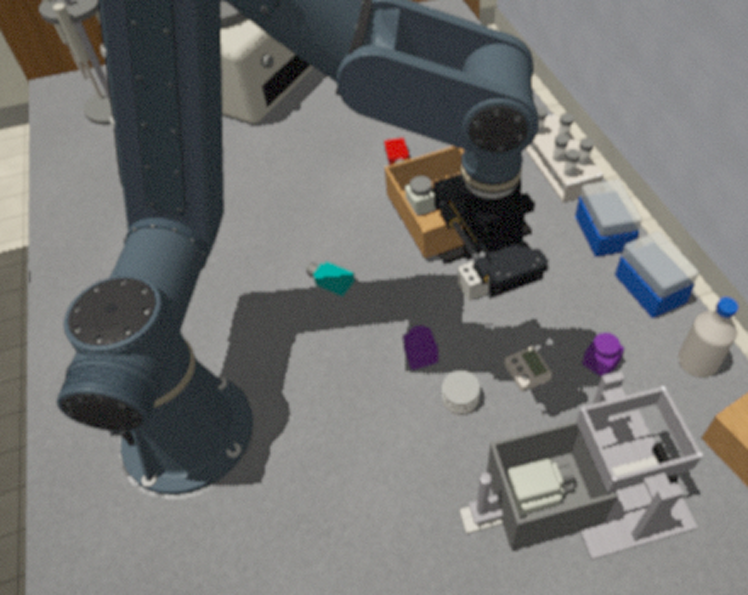

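View pics/t24.png

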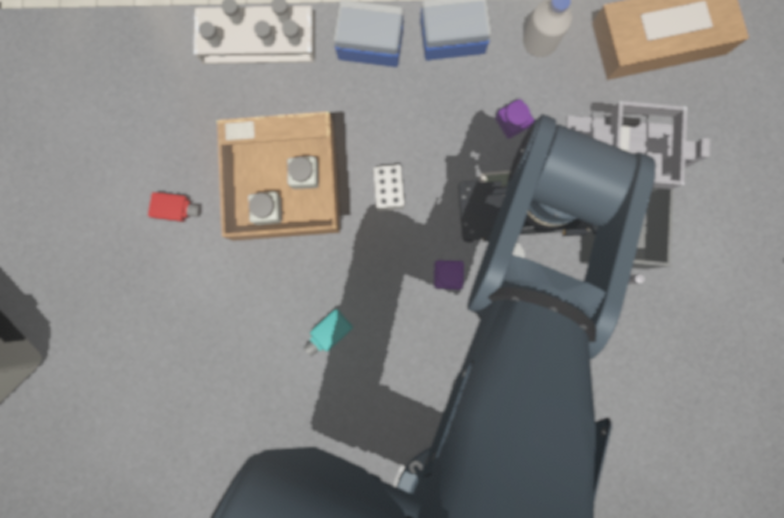

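```bash
python3 - <<'E'
from h import *
p=ray("side",(10+484/1.7-.3,60+479/1.7-.3),.151);q=ray("top",(638/1.4-.3,50+278/1.4-.3),.151);print(p,q)
a=np.radians(-6.1)
for v in(p,q): print("bin joint ~",(v[:2]-np.array([.6118,-.3261]))@[np.cos(a),np.sin(a)]+.23)
E
```

```text
[ 0.38871923 -0.30325114  0.151     ] [ 0.39125792 -0.29945194  0.151     ]
bin joint ~ 0.0057543097722129455
bin joint ~ 0.007874906745135746
```

Checks are fine: bin at about 0.006 m (limit 0.02), both jars in the tray, carton flat. Handing in.

```bash
python3 - <<'E'
from rig import bot
print(bot.hand_in()); print(bot.read_state()["time_s"])
E
```

```text
the job is handed in; nothing more can be done
None
the job is handed in; nothing more can be done
```

I finished the whole job and handed it in at about 44 s of the 210 s allowed; the hand-in reports no verdict.

**What I did:**
- Slid the bin home and tipped the carton onto its back on the platform.
- Dropped both natural flasks through the chute, then drew the bin out.
- Put both natural jars into the carton. I found only two flasks and two jars in the scene.
- One jar was knocked aside by about 3 cm during the run, so I measured it again before picking it up.

**Last checks:**
- **Bin:** both flasks lie stacked inside it. The joint reads about 0.006 m from the side view and 0.008 m from the top view, against a limit of 0.02 m. The gripper's position when the pull ended implied nearly zero.
- **Carton:** it lies flat, open side up, with its centre about 3 cm from the platform's (limit 10 cm), and both jars stand inside.
- **Other items:** the heating block, timer, dish stack and the purple, red and turquoise look-alikes appear unmoved. The arm was clear of everything.
- No check failed.

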